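# Third hand at the tea-tray jig

### The job

Throw the jig's lever over into its middle notch (the one with the stud), which brings the sprung wooden fence forward. Then stand the loose tea-tray rail upright on the jig's bed in front of the fence, flat against it with the ends level, and press gently and steadily until the fence's pointer stands between the two ridges of the gauge (about 10 N), never slamming the fence. Finish while still holding it pressed like that, so that a colleague can drive the screws; leave the teaware alone.

Things in the scene. Friction and masses are not known exactly. Their poses are not given: they have to be found in the camera images.
- jig: jig on a plywood board, fixed. Origin: on the counter (z = 0) below the middle of the fence's front face when the lever is in the middle notch and nothing presses. x: horizontal, square to the fence, away from the robot (press this way); y: along the fence, to the lever. Board: x -110 to 170, y -145 to 205, 20 mm thick; its top, the bed, is clear in front of the fence for y -115 to 115 mm.
- lever (a joint): angle of the hand lever, rad: at 0 it leans 0.55 from upright towards the robot (-x of the jig); grows as the knob is pushed to the jig's +x; far end 1.6. Middle notch: 1.0 (0.45 past upright). Starts near the robot end. Stiff (5 to 6 N at the knob), stays where it is left, no click. Carries the fence 18 mm per rad towards the robot.
- lever_knob (a point): centre of the black ball knob (30 mm) on the lever, a 10 mm round rod. The lever's pivot axis is along the jig's y, at jig x = -30, y = 155, z = 40 mm; the knob centre is 100 mm from it. The steel bracket there is 60 mm high, the toothed quadrant on it up to 100 mm.
- notch (a point): where the knob's centre is when the lever is in the middle notch, the one between the two taller teeth of the quadrant, with a small brass stud below it.
- fence: sprung fence: wooden plate 12 mm thick, 140 mm long (y), 24 mm high, its top 44 mm above the counter. Origin: bottom middle of its front face, at bed height (z = 20 mm); axes as the jig's. Slides back along +x on a spring of 500 N/m (10 N at 20 mm, no preload), back stop at 45 mm. The aluminium carriage behind it is no higher.
- pointer (a point): tip of the flat steel pointer (4 mm wide) fixed to the fence's end away from the lever; moves with the fence, 6 mm behind its front face.
- gauge (a point): midway between the two gauge ridges (each 3 mm thick, 16 mm apart centre to centre) on the carriage beside the pointer. The pointer stands 20 mm on the robot side of it (-x of the jig) when the fence is unpressed and level with it at 10 N.
- rail: loose dark hardwood end rail of a tea tray, 24 mm thick (x) by 140 mm long (y) by 60 mm high (z), about 0.15 kg, standing on its long edge on the counter. Origin: centre of its underside. Either long face may go against the fence. Its upper 36 mm stands clear above the fence.
- gaiwan: bystander: lidded glass tea bowl on a blue saucer, 100 mm across and 92 mm high; origin under its centre.
- cup: bystander: white tea cup, 68 mm across and 55 mm high; origin under its centre.
- caddy: bystander: green tea caddy, 68 mm across and 100 mm high; origin under its centre.
Not all that is in view belongs to the job. Of the things that look like the rail, the largest one is meant.

How it is judged:
By the outcome, as a careful person would: the job done as asked, in the order asked, and still so for the second after the job is handed in, while the arm keeps its last pose, push and grip.
It also fails if it takes over 58 s, if anything falls off the work surface, if the arm or the gripper's body presses on something with over 40 N, if the wrist force passes 120 N, or if a joint passes its speed limit or range.

### The arm

A 6-joint arm with a two-finger parallel gripper is mounted at the origin on the work surface. World frame = base frame: x ahead of the robot, y to its left, z up, the work surface at z = 0. Lengths are in m, angles in rad, forces in N, time in s.
With the tool pointing down it reaches from about 0.35 to 0.85 m from the base axis. Payload 8.1 kg.
Tool frame: the origin (TCP) lies on the centre line of the jaws, within the pads' length; the fingertips stand 14 mm ahead of it and the grasp point (between the pads) lies 5 mm behind it; z points along the fingers, y is the direction in which the jaws open and shut (so a half turn about z gives the same grasp; the last joint's range is limited). The gripper opens to 93 mm and grips with 3 to 60 N. Pads are 15 mm wide; open, the fingers measure 128 mm over their backs; the gripper's body (75 mm by 188 mm) begins 65 mm behind the grasp point.
Start: joints at [-1.219, 0.13, 1.488, -0, 1.523, -0.085], TCP at [0.254, -0.544, 0.233] pointing down, gripper open.
Joint ranges: [-2.96, 2.96], [-0.89, 2.26], [0.02, 2.5], [-1.34, 4.48], [0, 2.73], [-2.66, 2.66]. Speed limits (rad/s): [2.39, 2.39, 2.79, 3.14, 3.14, 3.14].

### API

Orientations are given as a rotation vector (axis times angle).
In Python, from plant import robot gives the robot as it stands.
- The arm moves only by the tool jog_arm, never from a script. Its argument "steps" is a list of rows, each a list of 7 numbers: the closure, from 0 (fully open) to 1 (shut), then the shift along the tool's x, y, z in m, then the turn, a rotation vector about the tool's x, y, z in rad. In form: [[jaw, tx, ty, tz, rx, ry, rz], ...]. A call has 1 to 5 rows; each row is the pose to reach, as a shift and turn from the pose measured when the call began, along the tool's axes at that moment; what a row does not reach only later rows make up. A row lasts 1/8 s, in which the tool goes at most 62.5 mm and 10.7 degrees, less where a joint would pass 70% of its speed; a pose out of reach is approached as far as the arm can. A call with a gripper value outside its range is refused whole. The fingers move at their own pace and stop on an object; "force" is the grip in N (left out, the last holds). Time passes only in rows, so rows that repeat a pose let the fingers close. It gives the time, the measured TCP pose, the force and the opening at its end, in the units of the state.
- robot.read_state(): the state, without advancing time (a new reading comes with each control period).
- robot.read_camera(name): name is "scene" or "side" or "wrist"; returns a dict with "image" (480x640x3 uint8, red, green, blue), "mtx" (3x3 intrinsics, pixels), "extrinsics" (4x4, takes a point from camera to world coordinates); the wrist camera has in their place "tool_from_camera" (4x4, takes a point from camera to tool coordinates, whose origin is the TCP and whose axes are the flange's). Camera axes: x right, y down, z forward; pixel columns grow to the right and rows downward; lengths in m; the calibration is good to about 2 mm. A picture is of the moment at which its call begins: read the wrist's pose just before it. There is no depth.
- robot.close_job(): hands the job in, once; it reports no verdict.
The state is a dict: "t": time; "q": joint angles; "dq": joint speeds; "joint_torque": joint torques, N m; "tool_pos": TCP position; "orientation": TCP orientation; "force": force on the tool from outside, world axes, zero at the start; "wrist_torque": the same for the moment, N m; "opening": finger opening in m.
Only numpy, scipy, OpenCV 4.12 (cv2) and the standard library are available. Lean on these libraries where they do the work, as an engineer would, in place of code of your own. Each camera call takes 0.05 s, during which the arm holds its last target.

## Working session

There is one attempt and no reset: what is moved stays moved. The work goes in short steps, Python scripts to look and compute and a tool call to move; the robot and the scene stay as the last step left them, time stands still between calls to the robot, and variables do not carry over. Pictures are saved under pics/ and viewed, and the job is handed in when it is done.

Besides the shell and the picture viewer there is one more tool, called as a command line: name --pt "numbers of a row" for each row, then --argument value for the rest. jog_arm: Moves the arm, as the interface text tells. Its arguments: {"type":"object","properties":{"steps":{"type":"array"},"force":{"type":"number"}},"required":["steps"]}

```bash
ls; mkdir -p pics
cat > h.py <<'E'
import numpy as np,cv2,json
from scipy.spatial.transform import Rotation as R
from plant import robot
def snap(n,f):
    s=robot.read_state(); c=robot.read_camera(n)
    cv2.imwrite('pics/'+f,c['image'][:,:,::-1])
    if 'extrinsics' in c: E=np.array(c['extrinsics'])
    else:
        T=np.eye(4);T[:3,:3]=R.from_rotvec(s['orientation']).as_matrix();T[:3,3]=s['tool_pos'];E=T@np.array(c['tool_from_camera'])
    np.savez('pics/'+f[:-4]+'.npz',K=np.array(c['mtx']),E=E)
    return c['image'],np.array(c['mtx']),E
def load(f):
    d=np.load('pics/'+f+'.npz');return d['K'],d['E']
def px2w(f,uv,z):
    K,E=load(f);uv=np.atleast_2d(np.array(uv,float))
    d=(np.linalg.inv(K)@np.c_[uv,np.ones(len(uv))].T).T@E[:3,:3].T
    o=E[:3,3];return o+d*((z-o[2])/d[:,2])[:,None]
def w2px(f,P):
    K,E=load(f);P=np.atleast_2d(np.array(P,float))
    p=(P-E[:3,3])@E[:3,:3];p=p@K.T;return p[:,:2]/p[:,2:]
E
python3 - <<'E'
from h import *
for n in ('scene','side','wrist'): 
    i,K,Ex=snap(n,n+'0.png'); print(n,Ex[:3,3].round(3),K[0,0])
s=robot.read_state();print({k:np.round(v,3) for k,v in s.items()})
E
```

```text
pics
scene [ 1.298 -0.327  0.78 ] 548.4333394279673
side [0.11  0.928 0.764] 524.9271855796512
wrist [ 0.322 -0.512  0.383] 367.7516132361474
{'t': np.float64(0.15), 'q': array([-1.219,  0.131,  1.489,  0.   ,  1.523, -0.085]), 'dq': array([ 0.   , -0.004, -0.003, -0.002, -0.001, -0.   ]), 'joint_torque': array([ 0.0000e+00, -5.6048e+01, -4.9233e+01,  7.7000e-02,  3.1000e-02,
       -0.0000e+00]), 'tool_pos': array([ 0.254, -0.543,  0.232]), 'orientation': array([-3.066, -0.68 ,  0.   ]), 'force': array([-0.489, -0.033,  0.229]), 'wrist_torque': array([-0.022, -0.002, -0.035]), 'opening': np.float64(0.093)}
```

View pics/scene0.png

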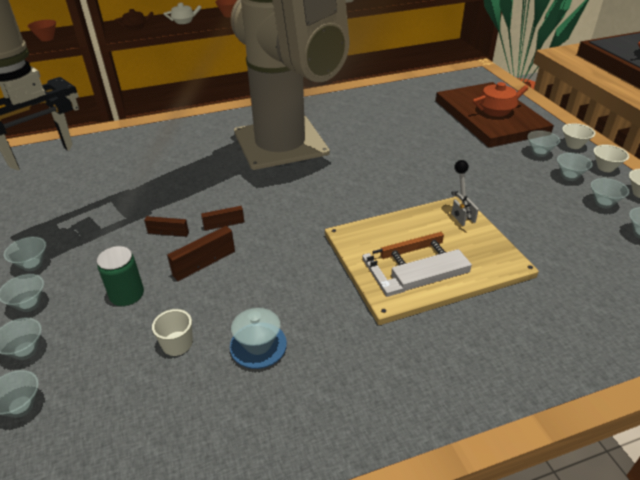

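View pics/side0.png

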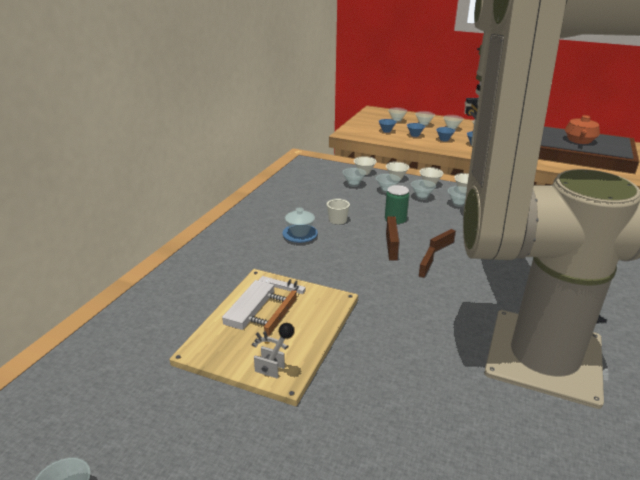

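View pics/wrist0.png

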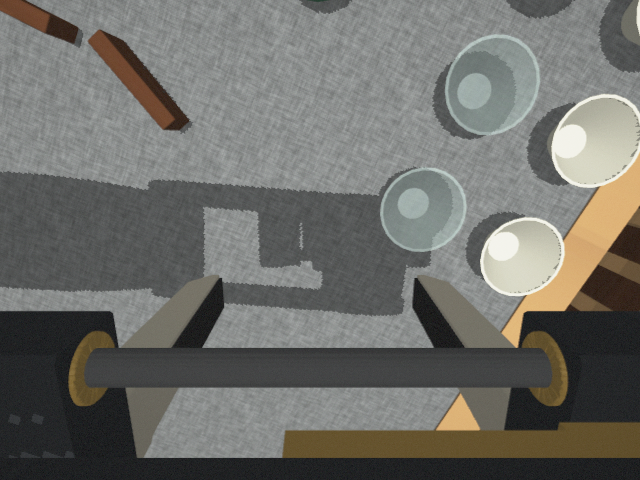

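The scene view shows three dark rails: a large one at (202,252) and small ones at (167,226) and (223,217). The large one fits "largest". The jig board is at about (430,250) and the knob at (461,167). I'll enlarge to confirm and to get corners.

Run:
```python
import cv2
a=cv2.imread('pics/scene0.png');b=cv2.imread('pics/side0.png')
cv2.imwrite('pics/c1.png',cv2.resize(a[150:330,310:550],None,fx=3.3,fy=3.3,interpolation=cv2.INTER_CUBIC))
cv2.imwrite('pics/c2.png',cv2.resize(a[200:290,135:255],None,fx=6,fy=6,interpolation=cv2.INTER_CUBIC))
cv2.imwrite('pics/c3.png',cv2.resize(b[260:400,170:370],None,fx=4,fy=4,interpolation=cv2.INTER_CUBIC))
```

```text
(no output)
```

View pics/c1.png

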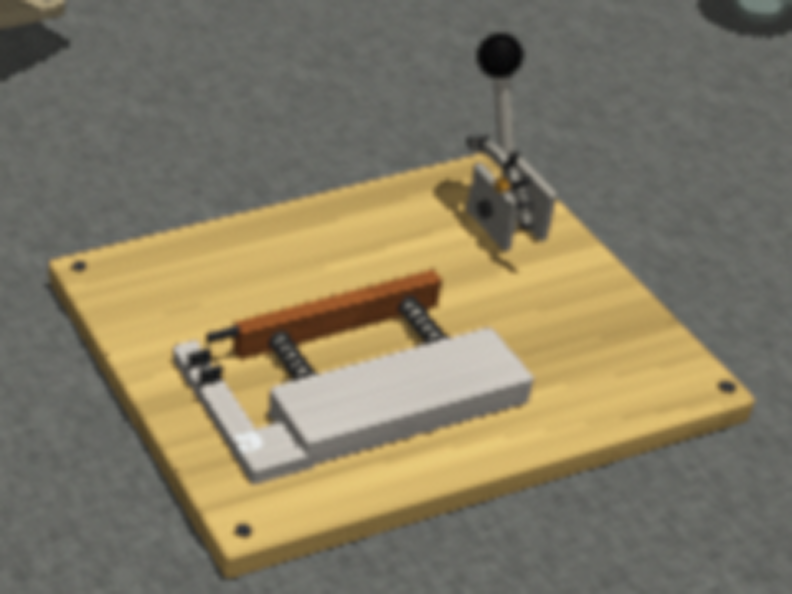

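View pics/c2.png

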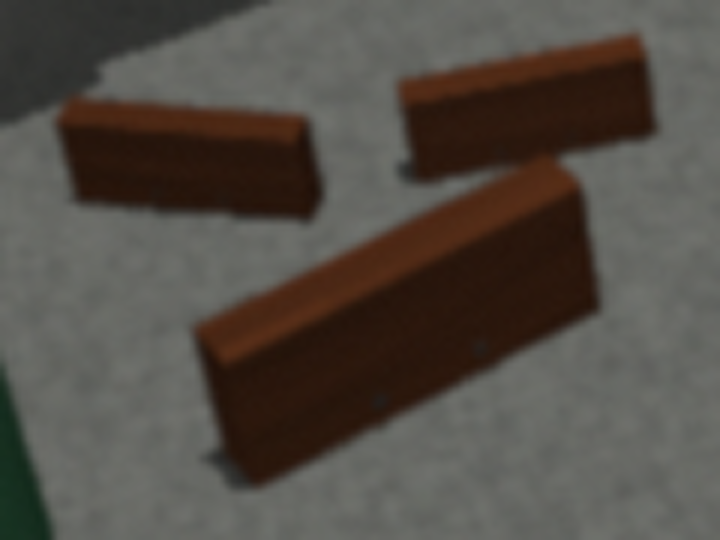

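View pics/c3.png

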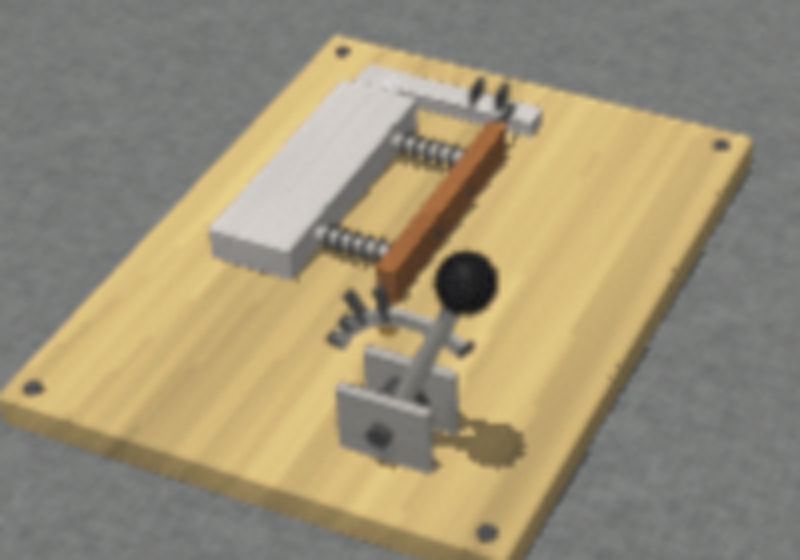

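```bash
cat > fit.py <<'E'
from h import *
from scipy.optimize import least_squares
def un(p,o,s): return [( p[0]+.5)/s-.5+o[0],(p[1]+.5)/s-.5+o[1]]
def tf(q,P):
    c,s=np.cos(q[2]),np.sin(q[2]);P=np.atleast_2d(P)
    return np.c_[q[0]+c*P[:,0]-s*P[:,1],q[1]+s*P[:,0]+c*P[:,1],P[:,2]]
def fit(obs,q0):
    f=lambda q:np.concatenate([(w2px(n,tf(q,P))-uv).ravel() for n,P,uv in obs])
    r=least_squares(f,q0,loss='soft_l1');return r.x,f(r.x)
E
python3 - <<'E'
from fit import *
S=lambda p:un(p,(310,150),3.3);D=lambda p:un(p,(170,260),4)
C=np.array([[-.11,-.145,.02],[-.11,.205,.02],[.17,.205,.02],[.17,-.145,.02]])
us=np.array([S(p) for p in [(50,262),(485,152),(755,402),(228,562)]])
ud=np.array([D(p) for p in [(752,138),(2,402),(335,35)]])
q,r=fit([('scene0',C,us),('side0',C[[0,2,3]],ud)],[.6,.1,0])
print('jig',q.round(4),r.round(1))
for o in ([('scene0',C,us)],[('side0',C[[0,2,3]],ud)]):
    a,r=fit(o,q);print('  single',a.round(4))
np.save('jig.npy',q)
def knob(a):return [-.03+.1*np.sin(a-.55),.155,.04+.1*np.cos(a-.55)]
g=lambda a:np.concatenate([w2px('scene0',tf(q,knob(a[0])))[0]-S((499,54)),w2px('side0',tf(q,knob(a[0])))[0]-D((466,282))])
r=least_squares(g,[.2]);print('lever',r.x,g(r.x),'knob',tf(q,knob(r.x[0])),'notch',tf(q,knob(1.)))
V=lambda p:un(p,(135,200),6)
# rail local x thickness, y length
uv=np.array([V(p) for p in [(200,328),(225,362),(580,183),(548,157),(258,487),(598,310)]])
w=px2w('scene0',uv,.06)[:4];print(w.round(4))
c=w.mean(0);print(c)
a=np.arctan2(*(w[2]-w[1])[:2][::-1])
print('yaw long',a)
L=np.array([[-.012,-.07,.06],[.012,-.07,.06],[.012,.07,.06],[-.012,.07,.06],[.012,-.07,0],[.012,.07,0]])
r0,r=fit([('scene0',L,uv)],[c[0],c[1],a-np.pi/2]);print('rail',r0.round(4),r.round(1));np.save('rail.npy',r0)
print(w2px('side0',tf(r0,L)).round(0))
E
```

```text
jig [0.5283 0.1247 0.0279] [-1.9  0.3  4.9 -1.9  0.1 -1.3  0.1 -0.   0.9 -0.8 -0.8 -0.9 -0.3 -0.2]
  single [0.5294 0.1242 0.024 ]
  single [0.5269 0.1258 0.0314]
lever [0.17734691] [-0.48230782  0.93607829  0.22565312 -0.57518695] knob [[0.45756386 0.2777472  0.13313647]] notch [[0.53743807 0.27997691 0.13004471]]
[[ 0.4342 -0.3528  0.06  ]
 [ 0.4539 -0.3473  0.06  ]
 [ 0.4041 -0.2186  0.06  ]
 [ 0.386  -0.2261  0.06  ]]
[ 0.41955061 -0.28619271  0.06      ]
yaw long 1.940443448208689
rail [ 0.4179 -0.2866  0.3711] [-1.9 -0.3 -0.1  0.2  0.7 -0.3 -0.3 -1.4  0.   1.2  1.   0.1]
[[396. 217.]
 [388. 216.]
 [391. 242.]
 [401. 242.]
 [386. 235.]
 [390. 261.]]
```

c2 confirms the big rail with its two screw holes at scene (202,252). The jig and lever poses agree across both cameras. The lever reads about 0.18 rad. Next I'll move above the lever.

```bash
cat > go.py <<'E'
from h import *
def go(p,psi):  # psi: world angle (rad) of tool y, tool down
    s=robot.read_state();R0=R.from_rotvec(s['orientation'])
    y=np.array([np.cos(psi),np.sin(psi),0]);z=np.array([0,0,-1.]);x=np.cross(y,z)
    Rt=R.from_matrix(np.c_[x,y,z])
    d=R0.inv().apply(np.array(p)-s['tool_pos']);rv=(R0.inv()*Rt).as_rotvec()
    print('shift',d.round(4),'turn',rv.round(4),'| pos',np.round(s['tool_pos'],4),'F',np.round(s['force'],2),'open',round(float(s['opening']),4),'t',s['t'])
E
python3 - <<'E'
from go import *
go((.45,-.25,.233),-1.543); go((.458,.278,.233),-1.543)
from fit import *
print(px2w('scene0',[(167,232),(223,222),(122,275),(258,345),(173,335)],.0).round(3))
E
```

```text
shift [ 0.3019 -0.1827 -0.0009] turn [-1.50e-03  2.00e-04  4.09e-01] | pos [ 0.2537 -0.5433  0.2318] F [-0.49 -0.03  0.23] open 0.0931 t 0.15
shift [ 5.325e-01 -6.577e-01 -2.000e-04] turn [-1.50e-03  2.00e-04  4.09e-01] | pos [ 0.2537 -0.5433  0.2318] F [-0.49 -0.03  0.23] open 0.0931 t 0.15
[[ 0.285 -0.347  0.   ]
 [ 0.294 -0.221  0.   ]
 [ 0.394 -0.453  0.   ]
 [ 0.666 -0.234  0.   ]
 [ 0.59  -0.375 -0.   ]]
```

jog_arm --pt "0 0.05 -0.03 0 0 0 0.1" --pt "0 0.1 -0.06 0 0 0 0.2" --pt "0 0.15 -0.09 0 0 0 0.3" --pt "0 0.2 -0.12 0 0 0 0.409" --pt "0 0.25 -0.15 0 0 0 0.409"

```text
t: 0.78
tool_pos: [0.4174, -0.2998, 0.2319]
orientation: [-3.14, -0.041, 0.001]
force: [1.0, -0.1, 0.8]
opening: 0.0925
```

Run:
```python
from go import *
go((.458,.278,.233),-1.543)
```

```text
shift [ 5.550e-02 -5.766e-01 -3.000e-04] turn [-0.0014  0.0005 -0.0019] | pos [ 0.4174 -0.2998  0.2319] F [ 1.04 -0.15  0.83] open 0.0925 t 0.775
```

Run:
```python
from go import *
snap('wrist','w1.png')
from fit import *
r0=np.load('rail.npy')
L=np.array([[-.012,-.07,.06],[.012,-.07,.06],[.012,.07,.06],[-.012,.07,.06]])
print(w2px('w1',tf(r0,L)).round(1))
```

```text
[[381.3 205. ]
 [373.3 179.5]
 [226.3 231.8]
 [236.7 255.4]]
```

View pics/w1.png

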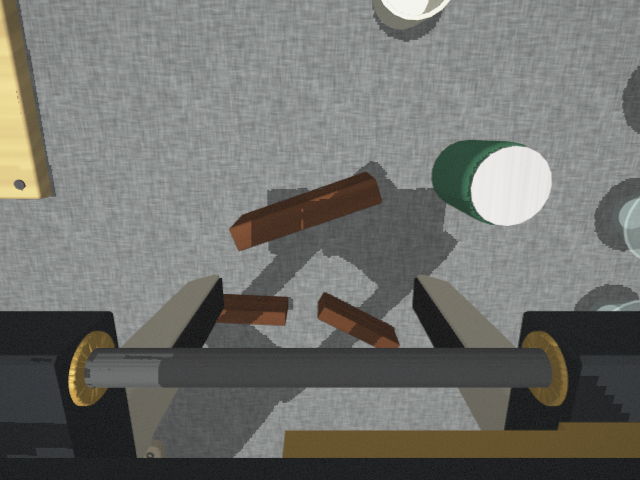

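jog_arm --pt "0 0.01 -0.06 0 0 0 0" --pt "0 0.02 -0.12 0 0 0 0" --pt "0 0.03 -0.18 0 0 0 0" --pt "0 0.035 -0.24 0 0 0 0" --pt "0 0.04 -0.3 0 0 0 0"

```text
t: 1.45
tool_pos: [0.4512, 0.0086, 0.2334]
orientation: [-3.136, -0.048, -0.003]
force: [1.0, 0.2, 0.5]
opening: 0.0932
```

Run:
```python
from go import *
go((.455,.278,.233),-1.543)
```

```text
shift [ 0.0121 -0.2692  0.0018] turn [-0.0049 -0.002   0.0031] | pos [0.4512 0.0086 0.2334] F [0.97 0.23 0.52] open 0.0932 t 1.45
```

The wrist view shows the rail at (305,212), where the fit predicts it. I'll take the jig from here and keep going.

Run:
```python
from go import *
snap('wrist','w2.png')
```

```text
(no output)
```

View pics/w2.png

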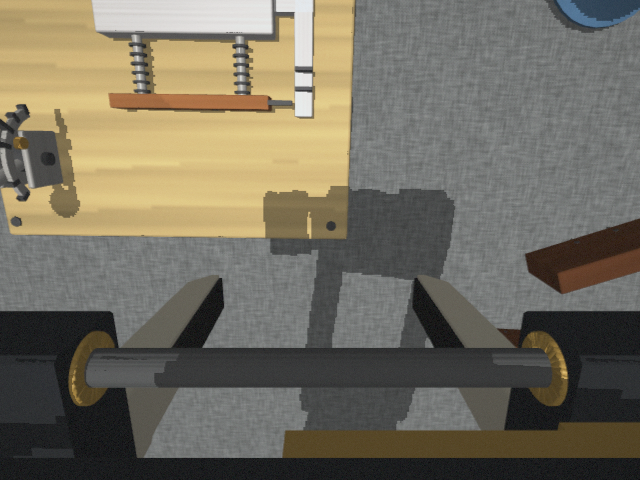

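jog_arm --pt "0 0.002 -0.06 0 0 0 0" --pt "0 0.004 -0.12 0 0 0 0" --pt "0 0.004 -0.18 0 0 0 0" --pt "0 0.004 -0.24 0 0 0 0" --pt "0 0.004 -0.265 0 0 0 0"

```text
t: 2.12
tool_pos: [0.445, 0.2829, 0.2356]
orientation: [-3.131, -0.061, -0.002]
force: [0.2, 0.0, -0.5]
opening: 0.0931
```

Run:
```python
from go import *
go((.457,.278,.233),-1.543)
snap('wrist','w3.png')
```

```text
shift [0.0118 0.0054 0.0026] turn [-0.0095 -0.0015  0.0109] | pos [0.445  0.2829 0.2356] F [ 0.18  0.05 -0.54] open 0.0931 t 2.125
```

View pics/w3.png

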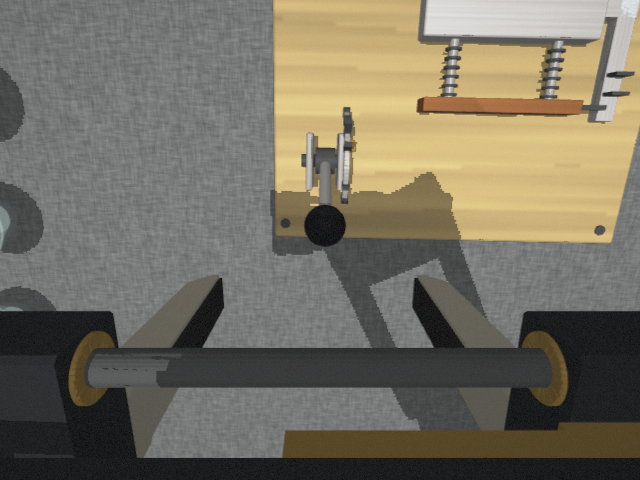

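Run:
```python
from fit import *
q=np.load('jig.npy')
C=np.array([[-.11,-.145,.02],[-.11,.205,.02]])
print(w2px('w2',tf(q,C)),w2px('w3',tf(q,C)))
def knob(a):return [-.03+.1*np.sin(a-.55),.155,.04+.1*np.cos(a-.55)]
print(w2px('w3',tf(q,knob(.18))))
F=.018*.82 
print(w2px('w3',tf(q,[[F,-.07,.044],[F,.07,.044],[F,-.07,.02],[F,.07,.02]])))
K,E=load('w3')
print('knob from w3 at z .133', px2w('w3',(325,225),.133))
for n in (['w2'],['w3']):
    n=n[0];a=px2w(n,[(347,238),(8,236)] if n=='w2' else [(612,243),(273,237)],.02)
    print(n,a,np.linalg.norm(a[1]-a[0]))
robot.read_state()
snap('wrist','w4.png');snap('side','s4.png')
from go import go
go((.457,.278,.233),-1.543)
```

```text
[[348.51004439 239.07906164]
 [ 10.07607944 237.65773075]] [[614.56301602 243.36258596]
 [276.25015855 238.98966301]]
[[326.72190608 224.48924001]]
[[582.26527735 114.39239204]
 [423.103321   112.63656328]
 [564.86916906 115.68369102]
 [416.32328343 114.04172881]]
knob from w3 at z .133 [[0.45733113 0.27895347 0.133     ]]
w2 [[ 0.42346613 -0.02173545  0.02      ]
 [ 0.41431656  0.32831769  0.02      ]] 0.3501726892809676
w3 [[ 0.42263928 -0.02062536  0.02      ]
 [ 0.41460329  0.32990235  0.02      ]] 0.3506198093984088
shift [0.0116 0.0033 0.0024] turn [-0.0086 -0.0011  0.0103] | pos [0.4453 0.2808 0.2354] F [-0.22 -0.63  0.6 ] open 0.0928 t 2.275
```

View pics/s4.png

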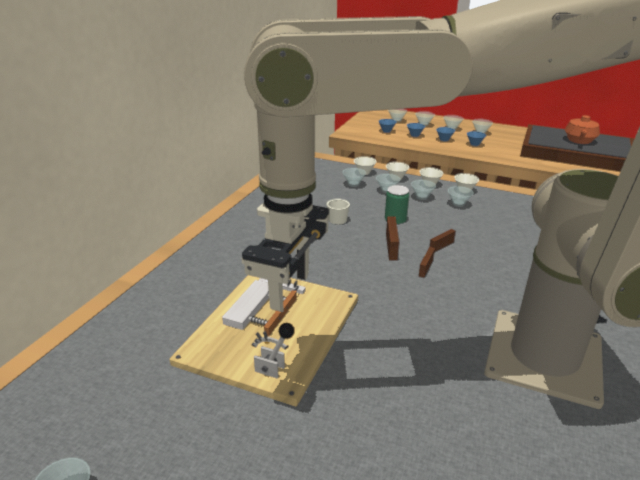

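jog_arm --pt "0 0.012 0.002 0.01 -0.009 0 0.01" --pt "0 0.012 0.002 0.04 -0.009 0 0.01" --pt "0 0.012 0.002 0.08 -0.009 0 0.01" --pt "0 0.012 0.002 0.105 -0.009 0 0.01" --pt "0 0.012 0.002 0.105 -0.009 0 0.01"

```text
t: 2.9
tool_pos: [0.4564, 0.2777, 0.1273]
orientation: [3.138, 0.041, -0.006]
force: [0.4, 0.2, 0.2]
opening: 0.0929
```

Run:
```python
from go import *
np.save('jig.npy',[.529,.126,.026])
go((.457,.279,.130),-1.545)
snap('wrist','w5.png')
```

```text
shift [ 0.0006 -0.0012 -0.0027] turn [0.0033 0.0038 0.0001] | pos [0.4564 0.2777 0.1273] F [0.39 0.19 0.24] open 0.0929 t 2.9
```

View pics/w5.png

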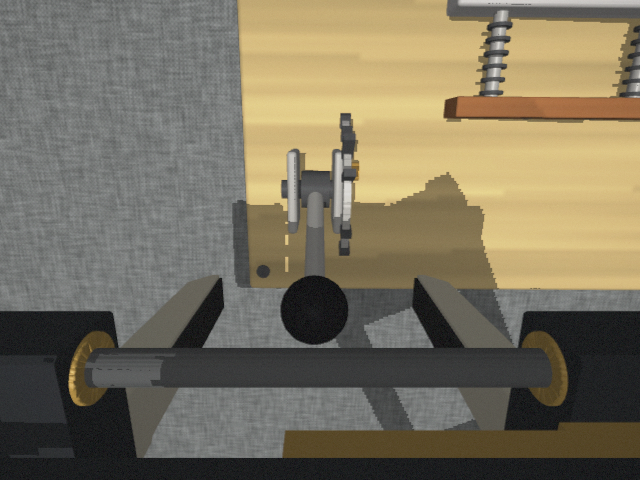

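jog_arm --force 30 --pt "0.5 0.001 -0.001 -0.002 0 0 0" --pt "0.8 0.001 -0.001 -0.002 0 0 0" --pt "0.9 0.001 -0.001 -0.002 0 0 0" --pt "0.9 0.001 -0.001 -0.002 0 0 0" --pt "0.9 0.001 -0.001 -0.002 0 0 0"

```text
t: 3.58
tool_pos: [0.4584, 0.2797, 0.1315]
orientation: [3.14, 0.041, -0.001]
force: [-0.1, 1.0, -0.3]
opening: 0.0477
```

Run:
```python
from fit import *
from go import go
q=np.load('jig.npy')
def knob(a):return [-.03+.1*np.sin(a-.55),.155,.04+.1*np.cos(a-.55)]
for a in (.18,.4,.6,.8,1.0):
    k=tf(q,knob(a))[0];print(a,k.round(4));go(k-[0,0,.004],-1.545)
snap('wrist','w6.png')
```

```text
0.18 [0.4588 0.2792 0.1332]
shift [0.0004 0.0005 0.0023] turn [0.0018 0.0008 0.0006] | pos [0.4584 0.2797 0.1315] F [-0.11  0.99 -0.34] open 0.0477 t 3.575
0.4 [0.48   0.2798 0.1389]
shift [ 0.0216  0.0005 -0.0034] turn [0.0018 0.0008 0.0006] | pos [0.4584 0.2797 0.1315] F [-0.11  0.99 -0.34] open 0.0477 t 3.575
0.6 [0.5    0.2803 0.1399]
shift [ 0.0416  0.0005 -0.0044] turn [0.0018 0.0008 0.0006] | pos [0.4584 0.2797 0.1315] F [-0.11  0.99 -0.34] open 0.0477 t 3.575
0.8 [0.5197 0.2808 0.1369]
shift [ 0.0613  0.0005 -0.0014] turn [0.0018 0.0008 0.0006] | pos [0.4584 0.2797 0.1315] F [-0.11  0.99 -0.34] open 0.0477 t 3.575
1.0 [0.5385 0.2813 0.13  ]
shift [0.0801 0.0005 0.0054] turn [0.0018 0.0008 0.0006] | pos [0.4584 0.2797 0.1315] F [-0.11  0.99 -0.34] open 0.0477 t 3.575
```

View pics/w6.png

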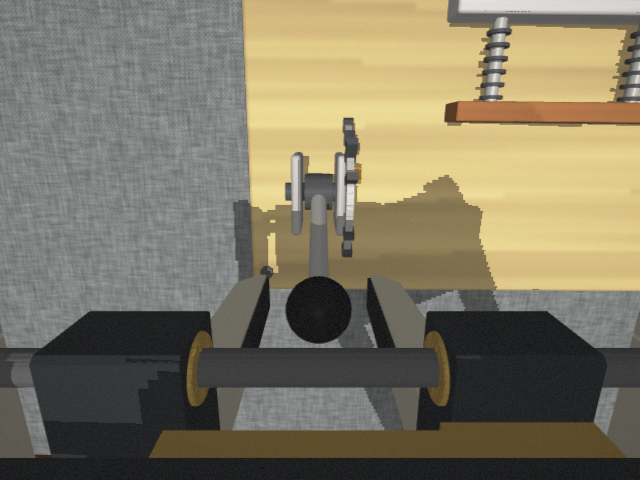

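Still closing; the knob is centred. Finish the closure.

jog_arm --force 30 --pt "0.9 0 0 0.002 0 0 0" --pt "0.9 0 0 0.002 0 0 0" --pt "0.9 0 0 0.002 0 0 0" --pt "0.9 0 0 0.002 0 0 0"

```text
t: 4.12
tool_pos: [0.4582, 0.2795, 0.1291]
orientation: [3.139, 0.041, -0.002]
force: [0.0, -0.8, -2.8]
opening: 0.0284
```

Run:
```python
from fit import *
from go import go
q=np.load('jig.npy')
def knob(a):return [-.03+.1*np.sin(a-.55),.155,.04+.1*np.cos(a-.55)]
for a in (.4,.6,.8,1.0):
    k=tf(q,knob(a))[0];print(a,k.round(4));go(k-[0,0,.004],-1.545)
```

```text
0.4 [0.48   0.2798 0.1389]
shift [ 0.0218  0.0003 -0.0059] turn [0.0022 0.0014 0.0005] | pos [0.4582 0.2795 0.1291] F [ 0.03 -0.82 -2.79] open 0.0284 t 4.125
0.6 [0.5    0.2803 0.1399]
shift [ 0.0418  0.0003 -0.0069] turn [0.0022 0.0014 0.0005] | pos [0.4582 0.2795 0.1291] F [ 0.03 -0.82 -2.79] open 0.0284 t 4.125
0.8 [0.5197 0.2808 0.1369]
shift [ 0.0615  0.0003 -0.0039] turn [0.0022 0.0014 0.0005] | pos [0.4582 0.2795 0.1291] F [ 0.03 -0.82 -2.79] open 0.0284 t 4.125
1.0 [0.5385 0.2813 0.13  ]
shift [0.0803 0.0003 0.0029] turn [0.0022 0.0014 0.0005] | pos [0.4582 0.2795 0.1291] F [ 0.03 -0.82 -2.79] open 0.0284 t 4.125
```

jog_arm --pt "0.9 0.011 0 -0.003 0 0 0" --pt "0.9 0.022 0 -0.006 0 0 0" --pt "0.9 0.032 0 -0.007 0 0 0" --pt "0.9 0.042 0 -0.007 0 0 0" --pt "0.9 0.052 0 -0.006 0 0 0"

```text
t: 4.75
tool_pos: [0.5098, 0.2806, 0.1355]
orientation: [3.138, 0.042, -0.005]
force: [-6.3, -3.8, 6.5]
opening: 0.0278
```

Run:
```python
from fit import *
from go import go
q=np.load('jig.npy')
def knob(a):return [-.03+.1*np.sin(a-.55),.155,.04+.1*np.cos(a-.55)]
for a in (.8,.9,1.0):
    k=tf(q,knob(a))[0];print(a,k.round(4));go(k-[0,0,.004],-1.545)
snap('wrist','w7.png')
```

```text
0.8 [0.5197 0.2808 0.1369]
shift [0.01   0.     0.0026] turn [0.003  0.0033 0.0007] | pos [0.5098 0.2806 0.1355] F [-6.31 -3.82  6.46] open 0.0278 t 4.75
0.9 [0.5293 0.2811 0.1339]
shift [0.0195 0.     0.0055] turn [0.003  0.0033 0.0007] | pos [0.5098 0.2806 0.1355] F [-6.31 -3.82  6.46] open 0.0278 t 4.75
1.0 [0.5385 0.2813 0.13  ]
shift [0.0287 0.     0.0093] turn [0.003  0.0033 0.0007] | pos [0.5098 0.2806 0.1355] F [-6.31 -3.82  6.46] open 0.0278 t 4.75
```

View pics/w7.png

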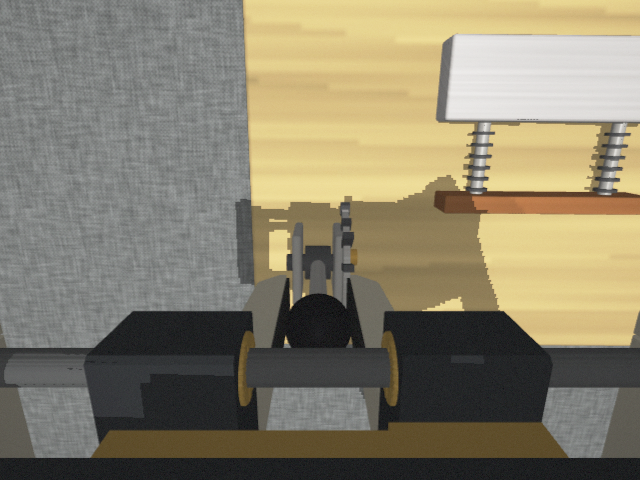

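jog_arm --pt "0.9 0.01 0 0.003 0 0 0" --pt "0.9 0.019 0 0.006 0 0 0" --pt "0.9 0.028 0 0.009 0 0 0" --pt "0.9 0.028 0 0.009 0 0 0"

```text
t: 5.3
tool_pos: [0.5391, 0.2812, 0.1258]
orientation: [3.139, 0.041, -0.004]
force: [-0.1, 0.0, -0.6]
opening: 0.0097
```

Run:
```python
from fit import *
from go import go
go((.5385,.2813,.126),-1.545)
snap('wrist','w8.png');snap('scene','sc8.png');snap('side','s8.png')
a=cv2.imread('pics/sc8.png');b=cv2.imread('pics/side0.png');b=cv2.imread('pics/s8.png')
c=np.hstack([cv2.resize(a[130:290,360:500],None,fx=3.5,fy=3.5,interpolation=2)[:525,:400],cv2.resize(b[300:385,220:320],None,fx=4,fy=4,interpolation=2)[:340].copy().repeat(1,0) if 0 else cv2.resize(b[270:401,220:320],None,fx=4,fy=4.01,interpolation=2)[:525]])
cv2.imwrite('pics/c8.png',c)
```

```text
shift [-0.0006 -0.0001 -0.0002] turn [0.0026 0.0025 0.    ] | pos [0.5391 0.2812 0.1258] F [-0.14  0.05 -0.62] open 0.0097 t 5.3
```

View pics/w8.png

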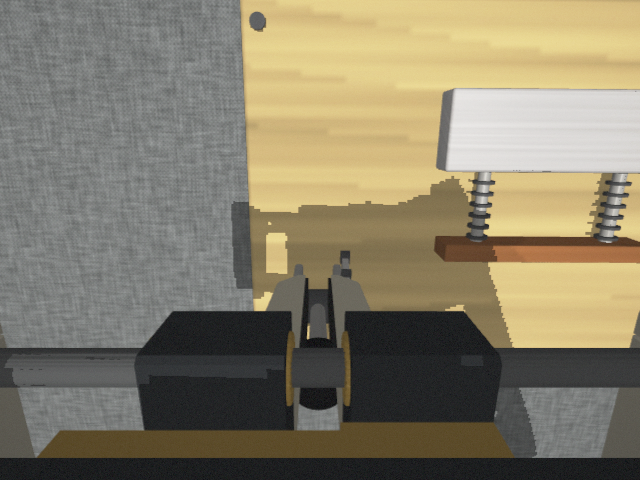

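View pics/c8.png

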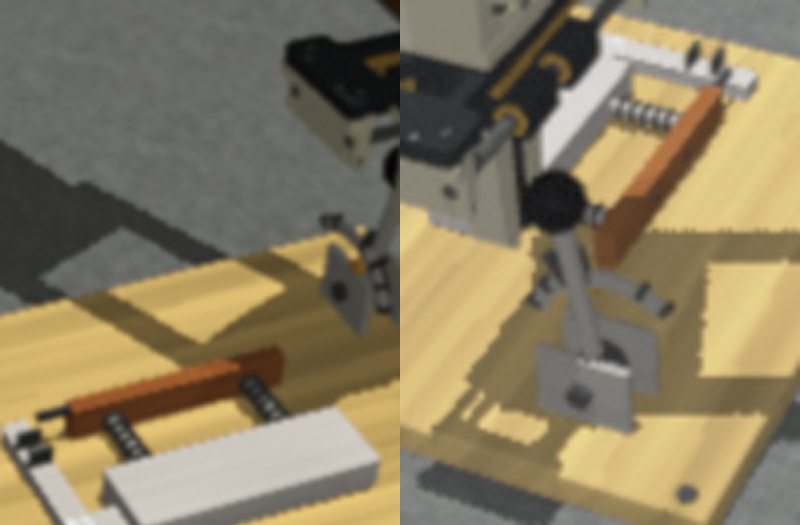

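The knob slipped out behind the closed fingers; in the side view the knob is at about (259,320), past upright. From now on I'll push it with closed fingers from the robot side.

```bash
cat > lev.py <<'E'
from fit import *
q=np.load('jig.npy')
def knob(a):return [-.03+.1*np.sin(a-.55),.155,.04+.1*np.cos(a-.55)]
def lever(n,uv):
    g=lambda a:(w2px(n,tf(q,knob(a[0])))[0]-uv)
    r=least_squares(g,[.6]);return r.x[0],g(r.x)
E
python3 - <<'E'
from lev import *
from go import go
b=cv2.imread('pics/s8.png');g=b[300:340,240:280].max(2)<45
m=cv2.erode(g.astype(np.uint8),np.ones((3,3)));ys,xs=np.nonzero(m);print(xs.mean()+240,ys.mean()+300)
print(lever('side0',(259,319.7)),tf(q,knob(1.0)))
for a in (.6,.7,.8):print(tf(q,knob(a)))
go((.545,.281,.20),-1.545);go((.44,.281,.2),-1.545);go((.44,.281,.135),-1.545)
E
```

```text
257.5081967213115 319.8360655737705
(np.float64(0.7248322738754416), array([-0.08484602,  0.70774946])) [[0.53846245 0.28129848 0.13004471]]
[[0.49997682 0.28029763 0.13987503]]
[[0.50991936 0.2805562  0.13887711]]
[[0.51971263 0.28081088 0.13689124]]
shift [ 0.0063  0.0007 -0.074 ] turn [0.0027 0.0027 0.0005] | pos [0.5385 0.2813 0.126 ] F [0.36 0.39 0.02] open 0.0092 t 5.45
shift [-0.0987 -0.0021 -0.0738] turn [0.0027 0.0027 0.0005] | pos [0.5385 0.2813 0.126 ] F [0.36 0.39 0.02] open 0.0092 t 5.45
shift [-0.0985 -0.0022 -0.0088] turn [0.0027 0.0027 0.0005] | pos [0.5385 0.2813 0.126 ] F [0.36 0.39 0.02] open 0.0092 t 5.45
```

jog_arm --pt "1 0.005 0 -0.02 0 0 0" --pt "1 0.005 0 -0.07 0 0 0" --pt "1 -0.04 0 -0.075 0 0 0" --pt "1 -0.09 -0.001 -0.075 0 0 0" --pt "1 -0.09 -0.001 -0.06 0 0 0"

```text
t: 6.08
tool_pos: [0.4475, 0.2811, 0.1892]
orientation: [3.141, 0.044, 0.002]
force: [1.2, -0.1, 0.8]
opening: 0.0003
```

Run:
```python
from go import go
go((.46,.281,.134),-1.545)
```

```text
shift [0.0124 0.0004 0.0552] turn [ 0.0006 -0.001   0.0024] | pos [0.4475 0.2811 0.1892] F [ 1.21 -0.09  0.8 ] open 0.0003 t 6.075
```

jog_arm --pt "1 0.005 0 0.03 0 0 0" --pt "1 0.012 0 0.055 0 0 0" --pt "1 0.03 0 0.055 0 0 0" --pt "1 0.045 0 0.055 0 0 0" --pt "1 0.055 0 0.055 0 0 0"

```text
t: 6.7
tool_pos: [0.5022, 0.2824, 0.1335]
orientation: [3.14, 0.044, -0.004]
force: [-6.4, 0.2, -5.0]
opening: 0.0004
```

```bash
cat > chk.py <<'E'
import sys
from lev import *
from go import go
t=sys.argv[1]
go((.516,.281,.134),-1.545)
snap('side','s'+t+'.png')
b=cv2.imread(f'pics/s{t}.png')
cv2.imwrite(f'pics/cs{t}.png',cv2.resize(b[280:390,210:320],None,fx=5,fy=5,interpolation=2))
E
python3 chk.py 9
```

```text
shift [ 0.0138  0.0018 -0.0006] turn [0.0012 0.0024 0.0022] | pos [0.5022 0.2824 0.1335] F [-6.35  0.17 -4.95] open 0.0004 t 6.7
```

View pics/cs9.png

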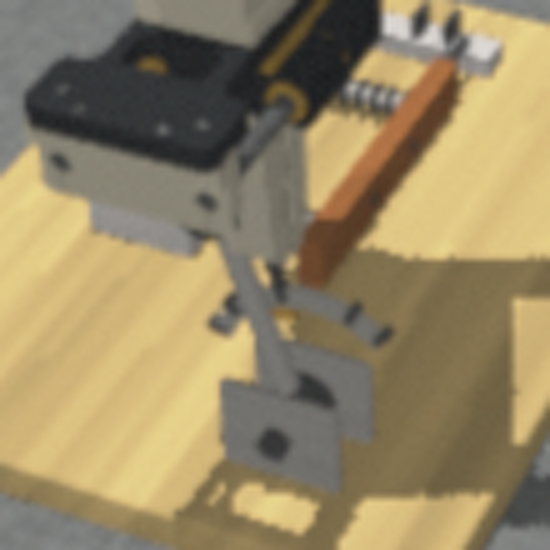

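jog_arm --pt "1 0.003 -0.001 0 0 0 0" --pt "1 0.006 -0.001 0 0 0 0" --pt "1 0.009 -0.001 0 0 0 0" --pt "1 0.009 -0.001 0 0 0 0"

```text
t: 7.25
tool_pos: [0.5108, 0.2831, 0.1325]
orientation: [3.139, 0.043, -0.007]
force: [-5.2, -1.0, -4.3]
opening: 0.0002
```

```bash
python3 -c "
from go import go
go((.516,.281,.134),-1.545)"
```

```text
shift [ 0.0051  0.0022 -0.0015] turn [0.0023 0.0048 0.0019] | pos [0.5108 0.2831 0.1325] F [-5.21 -0.98 -4.26] open 0.0002 t 7.25
```

jog_arm --pt "1 -0.02 0 0 0 0 0" --pt "1 -0.06 0 -0.03 0 0 0" --pt "1 -0.1 0 -0.06 0 0 0" --pt "1 -0.1 0 -0.06 0 0 0"

```text
t: 7.75
tool_pos: [0.4119, 0.2819, 0.1974]
orientation: [-3.14, -0.046, -0.004]
force: [0.8, -0.1, 0.8]
opening: 0.0004
```

```bash
python3 chk.py 10
python3 - <<'E'
from h import *
snap('wrist','w10.png');snap('scene','sc10.png')
a=cv2.imread('pics/sc10.png')
cv2.imwrite('pics/csc10.png',cv2.resize(a[140:300,360:500],None,fx=4,fy=4,interpolation=2)[:600])
E
```

```text
shift [0.1039 0.004  0.0637] turn [-0.0013 -0.0024  0.0034] | pos [0.4119 0.2819 0.1974] F [ 0.79 -0.06  0.8 ] open 0.0004 t 7.75
```

View pics/cs10.png

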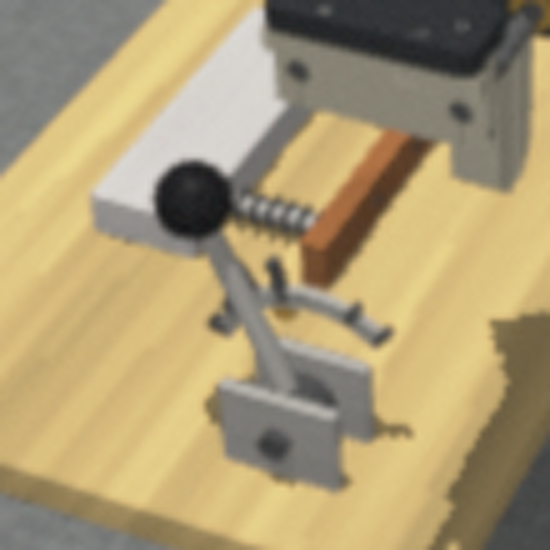

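View pics/w10.png

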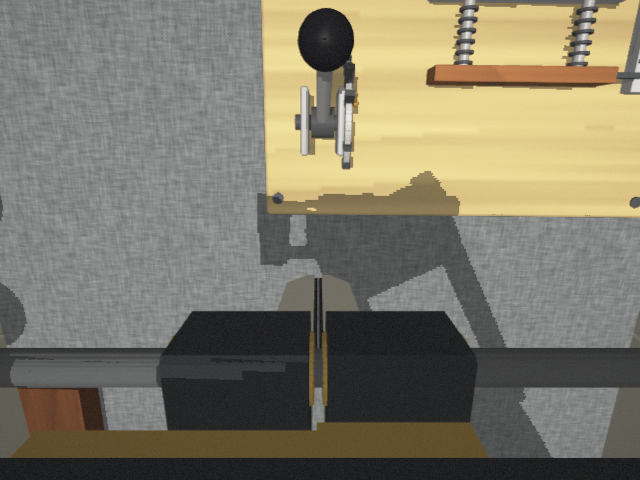

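View pics/csc10.png

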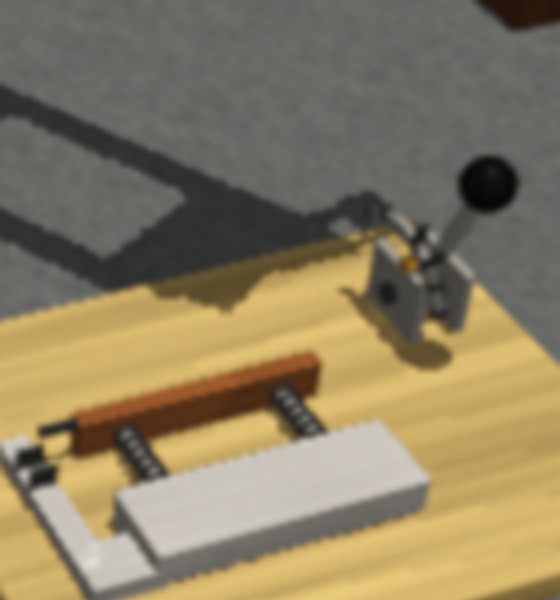

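Run:
```python
from lev import *
print(lever('side0',un((193,199),(210,280),5)),lever('scene0',un((488,184),(360,140),4)),lever('w10',(326,40)))
q=np.load('jig.npy'); 
# fence front top edge in wrist w10
for e in(-.003,0,.003,.006): print(e,w2px('w10',tf(q,[[e,.07,.044],[e,-.07,.044],[e,.07,.02],[e,-.07,.02]])).round(1).tolist())
from go import go
go((.45,.281,.137),-1.545)
```

```text
(np.float64(0.9613699835177285), array([0.10190976, 0.90627167])) (np.float64(0.9436817076216765), array([-0.53753169,  0.3064715 ])) (np.float64(0.9593927163604626), array([-1.52678424e+00,  1.71657599e-04]))
-0.003 [[432.9, 86.8], [614.9, 87.4], [424.2, 90.3], [592.4, 90.8]]
0 [[433.2, 82.6], [615.8, 83.2], [424.5, 86.4], [593.2, 87.0]]
0.003 [[433.6, 78.4], [616.6, 78.9], [424.8, 82.6], [593.9, 83.1]]
0.006 [[433.9, 74.1], [617.5, 74.7], [425.1, 78.6], [594.7, 79.2]]
shift [0.0382 0.0005 0.0561] turn [0.0019 0.0033 0.0019] | pos [0.412  0.2806 0.1932] F [ 0.03 -1.23 -0.77] open 0.0007 t 7.9
```

jog_arm --pt "1 0.03 0 0.03 0 0 0" --pt "1 0.06 0 0.06 0 0 0" --pt "1 0.09 0 0.06 0 0 0" --pt "1 0.095 0 0.06 0 0 0" --pt "1 0.097 0 0.06 0 0 0"

```text
t: 8.52
tool_pos: [0.5087, 0.2828, 0.1322]
orientation: [3.139, 0.042, -0.007]
force: [-1.3, 0.5, -0.2]
opening: 0.0008
```

```bash
python3 -c "
from go import go
go((.5152,.281,.134),-1.545)"
```

```text
shift [ 0.0064  0.002  -0.0019] turn [0.0024 0.0046 0.0012] | pos [0.5087 0.2828 0.1322] F [-1.28  0.48 -0.17] open 0.0008 t 8.525
```

jog_arm --pt "1 0.002 0 0 0 0 0" --pt "1 0.004 0 0 0 0 0" --pt "1 0.006 0 0 0 0 0" --pt "1 0.0065 0 0 0 0 0" --pt "1 0.0065 0 0 0 0 0"

```text
t: 9.15
tool_pos: [0.5137, 0.283, 0.1316]
orientation: [3.138, 0.043, -0.011]
force: [-5.4, -0.5, -1.0]
opening: 0.0004
```

```bash
python3 -c "
from go import go
go((.515,.281,.134),-1.545)"
```

```text
shift [ 0.0012  0.0021 -0.0025] turn [0.0028 0.0071 0.0018] | pos [0.5137 0.283  0.1316] F [-5.42 -0.48 -1.01] open 0.0004 t 9.15
```

jog_arm --pt "1 -0.02 0 0 0 0 0" --pt "1 -0.06 0 -0.03 0 0 0" --pt "1 -0.1 0 -0.06 0 0 0" --pt "1 -0.1 0 -0.06 0 0 0"

```text
t: 9.65
tool_pos: [0.4142, 0.2817, 0.1959]
orientation: [-3.141, -0.046, 0.002]
force: [0.5, 0.7, -0.6]
opening: 0.0003
```

```bash
python3 chk.py 11
python3 - <<'E'
from h import *
snap('wrist','w11.png');snap('scene','sc11.png')
a=cv2.imread('pics/sc11.png');w=cv2.imread('pics/w11.png')
cv2.imwrite('pics/csc11.png',np.hstack([cv2.resize(a[160:240,440:500],None,fx=6,fy=6,interpolation=2),cv2.resize(w[0:160,260:400],None,fx=3,fy=3,interpolation=2)]))
E
```

```text
shift [0.1018 0.0037 0.0618] turn [-0.0003  0.0011  0.0036] | pos [0.4142 0.2817 0.1959] F [ 0.49  0.68 -0.57] open 0.0003 t 9.65
```

View pics/cs11.png

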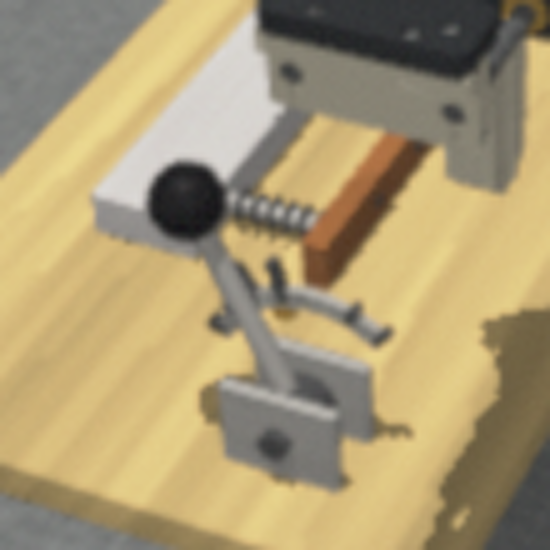

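View pics/csc11.png

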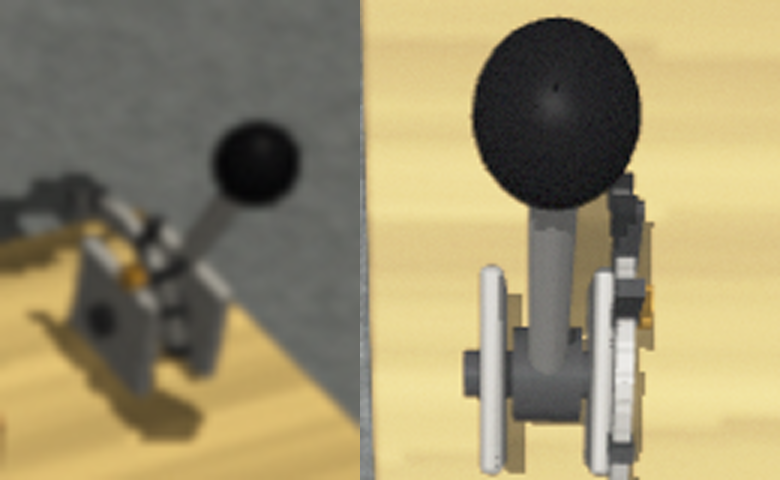

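Run:
```python
from lev import *
print(lever('side0',un((187,200),(210,280),5)),lever('scene0',un((256-0,162),(440,160),6)),lever('w11',un((556-360,113),(260,0),3)))
w=cv2.imread('pics/w11.png')
cv2.imwrite('pics/cw11.png',cv2.resize(w[0:200,400:640],None,fx=3,fy=3,interpolation=2))
for e in(-.003,0,.003): print(e,w2px('w11',tf(q,[[e,.07,.044],[e,-.07,.044],[e,.07,.02],[e,-.07,.02]])).round(1).tolist())
```

```text
(np.float64(0.9895796272980385), array([0.12319281, 0.85709873])) (np.float64(0.9684298571303229), array([-0.61024998,  0.33512621])) (np.float64(0.9953217690204523), array([-1.00989717e+00,  8.76639234e-04]))
-0.003 [[432.9, 89.0], [615.6, 89.7], [424.1, 92.3], [592.9, 92.9]]
0 [[433.3, 84.8], [616.4, 85.5], [424.4, 88.4], [593.7, 89.0]]
0.003 [[433.6, 80.6], [617.3, 81.2], [424.7, 84.5], [594.4, 85.1]]
```

View pics/cw11.png

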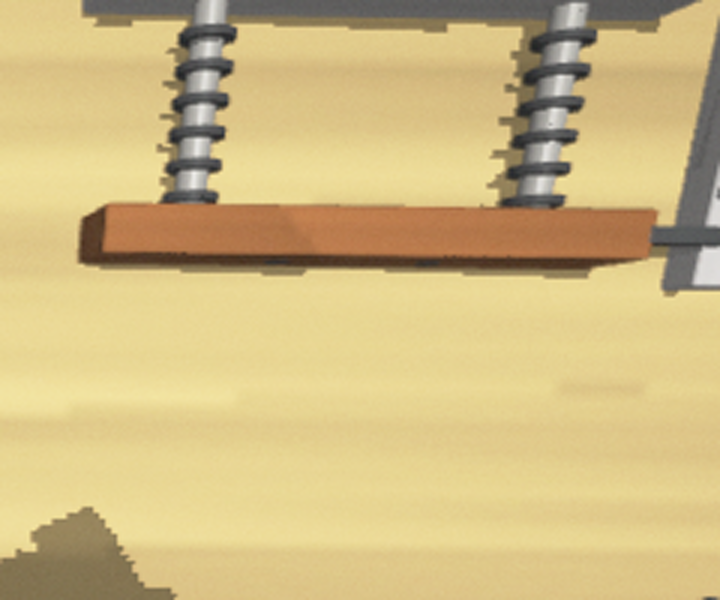

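Run:
```python
from lev import *
def pt(a,r,y):return [-.03+r*np.sin(a-.55),y,.04+r*np.cos(a-.55)]
out=[]
for f,(u,v,wd,hh),s in(('w11',(285,20,90,90),6),('s11',(240,310,50,50),11)):
    im=cv2.imread(f'pics/{f}.png');c=cv2.resize(im[v:v+hh,u:u+wd],None,fx=s,fy=s,interpolation=2)
    for a,col in((.8,(255,0,0)),(1.0,(0,0,255)),(1.2,(255,0,255))):
        for y in (.14,):
            p=w2px(f,tf(q,[pt(a,.04,y),pt(a,.075,y)]));p=((p-[u,v]+.5)*s).astype(int)
            cv2.line(c,tuple(map(int,p[0])),tuple(map(int,p[1])),col,1)
    p=w2px(f,tf(q,[pt(1.0,.0,.155),pt(1.0,.1,.155)]));p=((p-[u,v]+.5)*s).astype(int);cv2.line(c,tuple(map(int,p[0])),tuple(map(int,p[1])),(0,255,0),1)
    out.append(cv2.resize(c,(400,400) if f[0]=='s' else (400,400)))
cv2.imwrite('pics/ov11.png',np.hstack(out))
```

```text
(no output)
```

View pics/ov11.png

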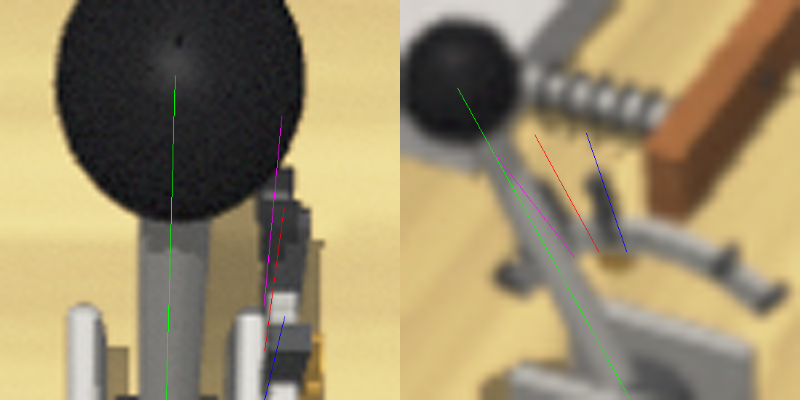

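The overlay puts the notch's midline (red) between the taller teeth, with the rod along it. The lever reads about 0.985 rad, within tolerance. On to the rail.

jog_arm --pt "0.3 0.01 0.05 -0.02 0 0 -0.18" --pt "0.3 0.02 0.11 -0.03 0 0 -0.36" --pt "0.3 0.02 0.17 -0.03 0 0 -0.54" --pt "0.3 0.02 0.23 -0.03 0 0 -0.72" --pt "0.3 0.02 0.29 -0.03 0 0 -0.9"

```text
t: 10.42
tool_pos: [0.4428, 0.0176, 0.2214]
orientation: [-2.864, -1.29, 0.013]
force: [1.1, -0.2, 0.5]
opening: 0.0459
```

Run:
```python
from go import *
go((.43,-.1,.22),-.2); go((.418,-.287,.2),.371)
```

```text
shift [-0.0966  0.0683  0.0018] turn [-0.0057  0.0063 -0.5245] | pos [0.4428 0.0176 0.2214] F [ 1.07 -0.19  0.47] open 0.0459 t 10.425
shift [-0.2444  0.1834  0.0225] turn [-0.0075  0.0046 -1.0955] | pos [0.4428 0.0176 0.2214] F [ 1.07 -0.19  0.47] open 0.0459 t 10.425
```

jog_arm --pt "0.3 -0.04 0.03 0 0 0 -0.18" --pt "0.3 -0.08 0.06 0 0 0 -0.36" --pt "0.3 -0.13 0.09 0 0 0 -0.54" --pt "0.3 -0.18 0.13 0 0 0 -0.72" --pt "0.3 -0.225 0.165 0 0 0 -0.9"

```text
t: 11.05
tool_pos: [0.4187, -0.2406, 0.2211]
orientation: [-2.103, -2.326, 0.012]
force: [-0.7, -0.4, 0.6]
opening: 0.065
```

Run:
```python
from go import *
go((.418,-.287,.17),.371)
```

```text
shift [-0.046  -0.0049  0.0512] turn [-9.400e-03 -1.000e-04 -2.703e-01] | pos [ 0.4187 -0.2406  0.2211] F [-0.71 -0.36  0.55] open 0.065 t 11.05
```

jog_arm --pt "0.3 -0.02 -0.002 0.01 -0.005 0 -0.13" --pt "0.3 -0.046 -0.005 0.03 -0.009 0 -0.27" --pt "0.3 -0.046 -0.005 0.051 -0.009 0 -0.27" --pt "0.3 -0.046 -0.005 0.051 -0.009 0 -0.27"

```text
t: 11.55
tool_pos: [0.4162, -0.2867, 0.1668]
orientation: [-1.772, -2.586, -0.0]
force: [-0.9, 0.6, 0.1]
opening: 0.0649
```

Run:
```python
from go import *
from fit import tf
snap('wrist','w12.png')
go((.418,-.287,.045),.371)
r0=np.load('rail.npy')
L=np.array([[-.012,-.07,.06],[.012,-.07,.06],[.012,.07,.06],[-.012,.07,.06]])
print(w2px('w12',tf(r0,L)).round(1))
```

```text
shift [-0.0009  0.0012  0.1234] turn [-0.0022 -0.0034 -0.0013] | pos [ 0.417  -0.2869  0.1684] F [-0.28 -0.4  -0.24] open 0.0655 t 11.6
[[305.2 326.9]
 [335.9 327. ]
 [338.3 142.1]
 [303.  142.2]]
```

View pics/w12.png

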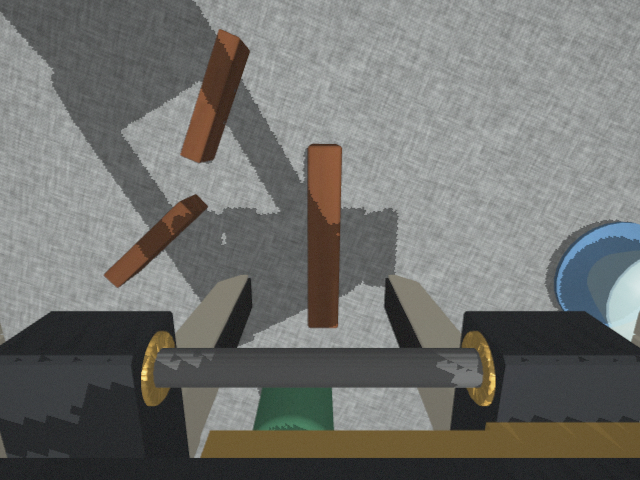

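jog_arm --pt "0.3 -0.001 0.003 0.03 0 0 0.008" --pt "0.3 -0.001 0.003 0.07 0 0 0.008" --pt "0.3 -0.001 0.003 0.1 0 0 0.008" --pt "0.3 -0.001 0.003 0.12 0 0 0.008" --pt "0.3 -0.001 0.003 0.124 0 0 0.008"

```text
t: 12.22
tool_pos: [0.4195, -0.286, 0.0437]
orientation: [-1.782, -2.58, -0.0]
force: [0.9, -0.9, 0.7]
opening: 0.065
```

Run:
```python
from go import *
go((.4195,-.2863,.044),.363)
snap('wrist','w13.png')
```

```text
shift [-0.0003 -0.0001 -0.0003] turn [-0.0031 -0.0049 -0.001 ] | pos [ 0.4195 -0.286   0.0437] F [ 0.95 -0.85  0.69] open 0.065 t 12.225
```

View pics/w13.png

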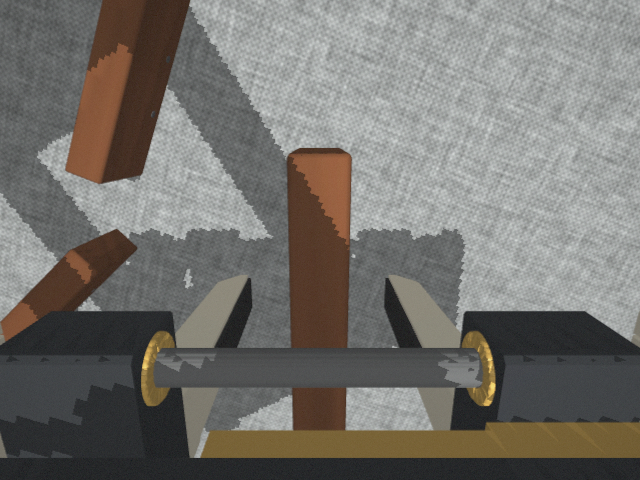

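jog_arm --force 50 --pt "0.6 0 0 0 -0.003 -0.005 0" --pt "0.8 0 0 0 -0.003 -0.005 0" --pt "0.9 0 0 0 -0.003 -0.005 0" --pt "0.9 0 0 0 -0.003 -0.005 0" --pt "0.9 0 0 0 -0.003 -0.005 0"

```text
t: 12.9
tool_pos: [0.4199, -0.2863, 0.0444]
orientation: [1.785, 2.584, -0.0]
force: [1.1, -0.8, 1.6]
opening: 0.0237
```

jog_arm --force 50 --pt "0.9 0 0 0 0 0 0" --pt "0.9 0 0 0 0 0 0" --pt "0.9 0 0 0 0 0 0"

```text
t: 13.28
tool_pos: [0.4199, -0.2864, 0.0444]
orientation: [1.785, 2.584, -0.001]
force: [-0.2, -0.5, 1.2]
opening: 0.0239
```

Run:
```python
from go import *
go((.42,-.286,.2),.363)
snap('wrist','w14.png')
```

```text
shift [ 1.000e-04  3.000e-04 -1.556e-01] turn [ 0.0005  0.0012 -0.0011] | pos [ 0.4199 -0.2864  0.0444] F [-0.18 -0.46  1.16] open 0.0239 t 13.275
```

View pics/w14.png

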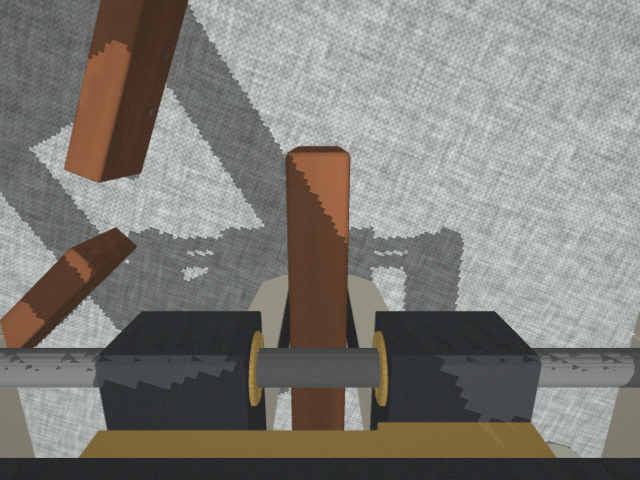

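Run:
```python
from go import *
s=robot.read_state();R0=R.from_rotvec(s['orientation'])
for uv in [(287,151),(318,151),(350,151),(318,147),(291,320),(346,320)]:
  print(uv,R0.inv().apply(px2w('w14',uv,.06)[0]-s['tool_pos']).round(4))
# earlier w12 end measurements
print(px2w('w12',[(324,144.5),(323,327)],.06))
```

```text
(287, 151) [ 0.0687 -0.0112 -0.0157]
(318, 151) [ 0.0687 -0.0001 -0.0157]
(350, 151) [ 0.0687  0.0114 -0.0157]
(318, 147) [ 0.0701 -0.0001 -0.0157]
(291, 320) [ 0.0013 -0.0111 -0.0156]
(346, 320) [ 0.0013  0.0114 -0.0156]
[[ 0.3951754  -0.22196299  0.06      ]
 [ 0.44503175 -0.35118134  0.06      ]]
```

jog_arm --pt "0.9 0 0 -0.02 0 0 0" --pt "0.9 0 0 -0.05 0 0 0" --pt "0.9 0 0 -0.08 0 0 0" --pt "0.9 0 0 -0.1 0 0 0"

```text
t: 13.82
tool_pos: [0.4201, -0.2865, 0.1458]
orientation: [1.784, 2.583, -0.001]
force: [-0.7, -1.3, -1.4]
opening: 0.0237
```

Run:
```python
from go import *
go((.484,.125,.15),.026)
```

```text
shift [ 0.3622  0.2055 -0.0048] turn [0.0014 0.002  0.3359] | pos [ 0.4201 -0.2865  0.1458] F [-0.75 -1.26 -1.35] open 0.0237 t 13.825
```

jog_arm --pt "0.9 0.035 0.02 -0.003 0 0 0.05" --pt "0.9 0.08 0.045 -0.005 0 0 0.12" --pt "0.9 0.13 0.073 -0.005 0 0 0.2" --pt "0.9 0.18 0.102 -0.005 0 0 0.27" --pt "0.9 0.23 0.13 -0.005 0 0 0.336"

```text
t: 14.45
tool_pos: [0.4601, -0.0236, 0.1503]
orientation: [2.194, 2.245, 0.0]
force: [1.2, 0.4, -0.3]
opening: 0.0237
```

Run:
```python
from go import *
go((.484,.125,.15),.026)
```

```text
shift [1.48e-01 2.74e-02 1.00e-04] turn [ 0.0019  0.0017 -0.0026] | pos [ 0.4601 -0.0236  0.1503] F [ 1.24  0.36 -0.34] open 0.0237 t 14.45
```

jog_arm --pt "0.9 0.05 0.01 0 0 0 0" --pt "0.9 0.1 0.02 0 0 0 0" --pt "0.9 0.135 0.025 0 0 0 0" --pt "0.9 0.148 0.027 0 0 0 0" --pt "0.9 0.148 0.027 0 0 0 0"

```text
t: 15.08
tool_pos: [0.4834, 0.1251, 0.1498]
orientation: [2.192, 2.247, -0.001]
force: [-0.5, 0.7, -0.6]
opening: 0.0233
```

Run:
```python
from go import *
snap('wrist','w15.png')
go((.484,.125,.07),.026)
```

```text
shift [0.0008 0.0005 0.0798] turn [ 0.0012  0.0024 -0.0022] | pos [0.4834 0.1244 0.1498] F [-0.02  0.12 -0.73] open 0.0243 t 15.125
```

View pics/w15.png

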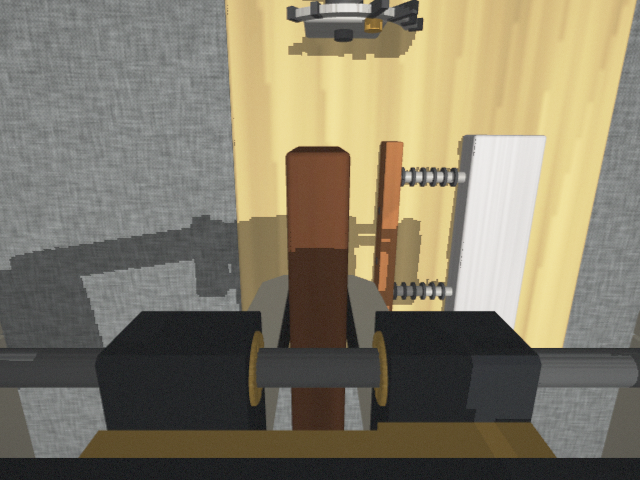

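Run:
```python
from fit import *
q=np.load('jig.npy')
w=cv2.imread('pics/w15.png');cv2.imwrite('pics/cw15.png',cv2.resize(w[130:310,270:430],None,fx=3.3,fy=3.3,interpolation=2))
for e in(0,): print(w2px('w15',tf(q,[[e,.07,.044],[e+.012,.07,.044],[e,-.0,.044],[e,.07,.02],[e+.012,0,.044]])).round(1).tolist())
print(tf(q,[[-.012,0,0],[-.045,0,0]]))
```

```text
[[385.0, 140.6], [402.7, 140.5], [380.3, 239.9], [379.3, 139.8], [396.8, 239.8]]
[[0.51700406 0.12568804 0.        ]
 [0.48401521 0.12483013 0.        ]]
```

View pics/cw15.png

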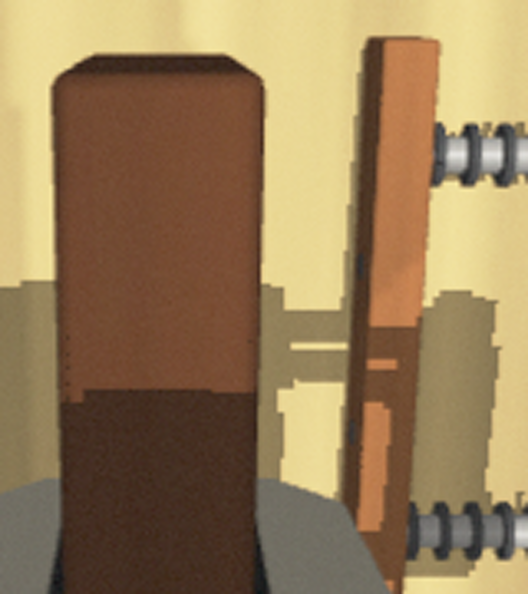

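Run:
```python
from fit import *
w=cv2.imread('pics/w15.png').astype(float)
r=w[:,:,1]-w[:,:,0]*0 # green
def edge(rows,lo,hi,sgn):
    P=[]
    for v in rows:
        g=np.diff(cv2.GaussianBlur(w[v-1:v+2,:,1].mean(0)[None],(5,1),0)[0])*sgn
        seg=g[lo:hi].clip(0);
        if seg.max()<4: continue
        k=seg.argmax();s=slice(max(k-2,0),k+3);P.append((lo+(seg[s]*np.arange(len(seg))[s]).sum()/seg[s].sum()+.5,v))
    return np.array(P)
s=robot.read_state()
for nm,lo,hi,sg,z in(('fence back top',392,408,1,.044),('fence front top',377,392,1,.044),):
    P=edge(range(146,220),lo,hi,sg);W=px2w('w15',P,z)
    k=np.polyfit(W[:,1],W[:,0],1);res=W[:,0]-np.polyval(k,W[:,1]);ok=abs(res)<.001;k=np.polyfit(W[ok,1],W[ok,0],1)
    print(nm,len(P),ok.sum(),'yaw',-k[0],'x at y=.126',np.polyval(k,.126),'rms',res[ok].std())
zt=.1498+.0156
for nm,lo,hi,sg in(('rail L',282,296,-1),('rail R',340,356,1)):
    P=edge(range(165,240),lo,hi,sg);W=px2w('w15',P,zt);k=np.polyfit(W[:,1],W[:,0],1);res=W[:,0]-np.polyval(k,W[:,1]);ok=abs(res)<.001;k=np.polyfit(W[ok,1],W[ok,0],1)
    print(nm,len(P),ok.sum(),'yaw',-k[0],'x at',np.polyval(k,.124))
print(px2w('w15',[(394,141.5)],.044), px2w('w15',[(318,151),(318,147)],zt), s['tool_pos'])
```

```text
fence back top 74 50 yaw 0.015253990807603488 x at y=.126 0.5408036371769843 rms 0.0002898953386549425
fence front top 74 74 yaw 0.015040885371903448 x at y=.126 0.5291385071444276 rms 6.843209156349325e-05
rail L 75 75 yaw 0.02119245688129486 x at 0.47127801571340094
rail R 75 70 yaw 0.029798321383962812 x at 0.495276026317738
[[0.53331031 0.19551233 0.044     ]] [[0.481662   0.19385755 0.1654    ]
 [0.48162703 0.19525444 0.1654    ]] [0.48339963 0.12440157 0.14977903]
```

jog_arm --pt "0.9 0.001 0 0.02 0 0 0.007" --pt "0.9 0.001 0 0.045 0 0 0.007" --pt "0.9 0.001 0 0.065 0 0 0.007" --pt "0.9 0.001 0 0.077 0 0 0.007" --pt "0.9 0.001 0 0.08 0.001 0.002 0.007"

```text
t: 15.75
tool_pos: [0.4831, 0.1243, 0.0692]
orientation: [-2.204, -2.238, 0.002]
force: [-0.8, 0.7, -1.3]
opening: 0.0238
```

jog_arm --pt "0.9 0 0 0.001 0 0 0" --pt "0.9 0 0 0.003 0 0 0" --pt "0.9 0 0 0.0045 0 0 0" --pt "0.9 0 0 0.0045 0 0 0"

```text
t: 16.25
tool_pos: [0.4831, 0.1244, 0.0648]
orientation: [-2.204, -2.239, 0.002]
force: [0.5, -0.1, -0.4]
opening: 0.0237
```

Run:
```python
from go import *
go((.517,.1255,.0645),.017)
snap('wrist','w16.png')
```

```text
shift [0.0006 0.0339 0.0003] turn [-0.0008  0.0006 -0.0012] | pos [0.4831 0.1244 0.0648] F [ 0.55 -0.07 -0.36] open 0.0237 t 16.25
```

View pics/w16.png

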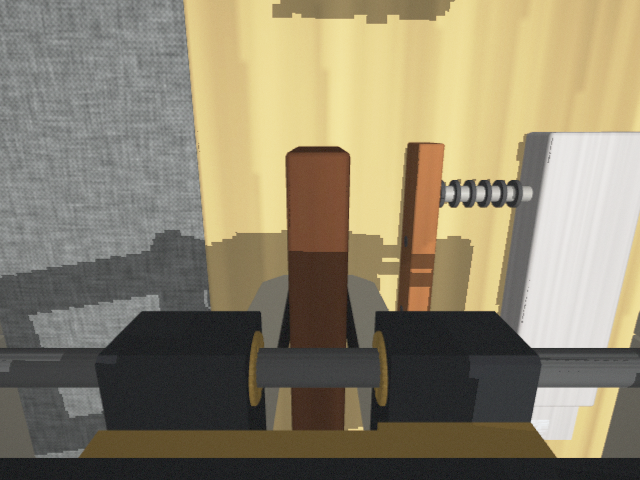

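jog_arm --pt "0.9 0 0 0.0005 0 0 0" --pt "0.9 0 0 0.001 0 0 0"

```text
t: 16.55
tool_pos: [0.4833, 0.1245, 0.0644]
orientation: [-2.204, -2.239, 0.001]
force: [-4.2, -0.9, 8.1]
opening: 0.0237
```

Run:
```python
from go import *
go((.517,.1255,.0645),.017)
w=cv2.imread('pics/w16.png').astype(float)
def edge(rows,lo,hi):
    P=[]
    for v in rows:
        g=np.diff(cv2.GaussianBlur(w[v-1:v+2,:,1].mean(0)[None],(5,1),0)[0]).clip(0)[lo:hi]
        k=g.argmax();s=slice(max(k-2,0),k+3);P.append((lo+(g[s]*np.arange(len(g))[s]).sum()/g[s].sum()+.5,v))
    return np.array(P)
P=edge(range(148,225),402,420);W=px2w('w16',P,.044);k=np.polyfit(W[:,1],W[:,0],1);print('front top yaw',-k[0],np.polyval(k,.126),(W[:,0]-np.polyval(k,W[:,1])).std(), P[[0,-1]])
print('fence end',px2w('w16',[(428,142.5)],.044),'rail end',px2w('w16',[(318,150),(318,147)],.0804))
```

```text
shift [ 0.0005  0.0337 -0.0002] turn [-0.0006  0.0005 -0.0011] | pos [0.4833 0.1245 0.0644] F [-4.16 -0.88  8.13] open 0.0237 t 16.55
front top yaw 0.017188537296118137 0.5291384534404497 9.398565698826483e-05 [[418.45655459 148.        ]
 [413.45466491 224.        ]]
fence end [[0.53186647 0.19591045 0.044     ]] rail end [[0.48204979 0.19341738 0.0804    ]
 [0.48203287 0.1944653  0.0804    ]]
```

jog_arm --pt "0.9 0 0 -0.0006 0 0 0" --pt "0.9 0.0006 0.006 -0.0008 0 0 0" --pt "0.9 0.0006 0.012 -0.0008 0 0 0" --pt "0.9 0.0006 0.018 -0.0008 0 0 0" --pt "0.9 0.0006 0.024 -0.0008 0 0 0"

```text
t: 17.18
tool_pos: [0.5078, 0.1254, 0.065]
orientation: [-2.204, -2.239, 0.001]
force: [-0.6, 0.4, -1.3]
opening: 0.0237
```

Run:
```python
from go import *
go((.517,.1257,.0645),.017)
```

```text
shift [0.0001 0.0092 0.0005] turn [-0.0007  0.0006 -0.0011] | pos [0.5078 0.1254 0.065 ] F [-0.59  0.4  -1.32] open 0.0237 t 17.175
```

jog_arm --pt "0.9 0 0.0015 0.0003 0 0 0.001" --pt "0.9 0 0.003 0.0003 0 0 0.001" --pt "0.9 0 0.0045 0.0003 0 0 0.001" --pt "0.9 0 0.006 0.0003 0 0 0.001" --pt "0.9 0 0.0075 0.0003 0 0 0.001"

```text
t: 17.8
tool_pos: [0.5153, 0.1256, 0.0648]
orientation: [-2.205, -2.238, 0.001]
force: [-0.6, -0.3, -1.3]
opening: 0.0236
```

Run:
```python
from go import *
go((.537,.126,.0645),.017)
snap('wrist','w17.png')
w=cv2.imread('pics/w17.png');cv2.imwrite('pics/cw17.png',cv2.resize(w[120:310,260:460],None,fx=3,fy=3,interpolation=2))
```

```text
shift [0.0001 0.0217 0.0003] turn [-0.0006  0.0005 -0.0021] | pos [0.5153 0.1256 0.0648] F [-0.58 -0.29 -1.33] open 0.0236 t 17.8
```

View pics/cw17.png

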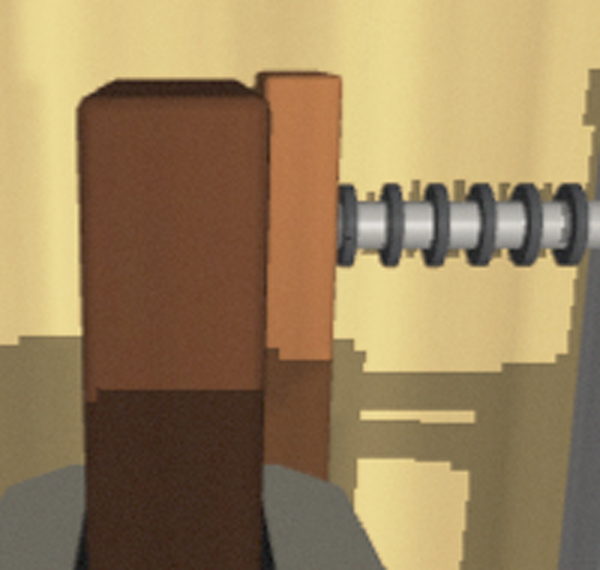

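Run:
```python
from go import *
T=.0648
print('rail', [px2w('w17',[(318,r)],z)[0,1].round(4) for r,z in((152,.0804),(146.8,.0204),(146.8,.0804))])
print('fence',[px2w('w17',[(360,r)],z)[0,1].round(4) for r,z in((145,.044),(144,.02),(144,.044))])
# both-end check from w12
print('w12 ends z0/z06', px2w('w12',[(324,144.5),(323,327)],.06))
print(w2px('w17',[[.5153,.1256+.07,.0804],[.5153,.1256+.07,.0204]]))
```

```text
rail [np.float64(0.194), np.float64(0.1936), np.float64(0.1958)]
fence [np.float64(0.1956), np.float64(0.1953), np.float64(0.196)]
w12 ends z0/z06 [[ 0.3951754  -0.22196299  0.06      ]
 [ 0.44503175 -0.35118134  0.06      ]]
[[320.86324712 147.37030371]
 [319.97301287 142.879024  ]]
```

Run:
```python
from fit import *
q=np.load('jig.npy')
snap('scene','sc17.png')
u,v,s=355,190,6
a=cv2.imread('pics/sc17.png');c=cv2.resize(a[v:v+100,u:u+130],None,fx=s,fy=s,interpolation=2)
from go import *
st=robot.read_state();p=st['tool_pos']
# rail model, y offset 0
cq=[p[0],p[1],.018]
B=np.array([[.012,y,z] for y in(-.07,.07) for z in(.02,.08)])
pr=((w2px('sc17',tf(cq,B))-[u,v]+.5)*s)
F=np.array([[x,y,z] for x in (0.,.012) for y in(-.07,.07) for z in(.02,.044)])
pf=((w2px('sc17',tf(q,F))-[u,v]+.5)*s)
print(pr.round(0).tolist())
for x in pr: cv2.circle(c,(int(x[0]),int(x[1])),3,(255,0,0),-1)
for x in pf: cv2.circle(c,(int(x[0]),int(x[1])),3,(0,255,0),-1)
cv2.imwrite('pics/csc17.png',c)
```

```text
[[129.0, 370.0], [138.0, 237.0], [486.0, 275.0], [507.0, 142.0]]
```

View pics/csc17.png

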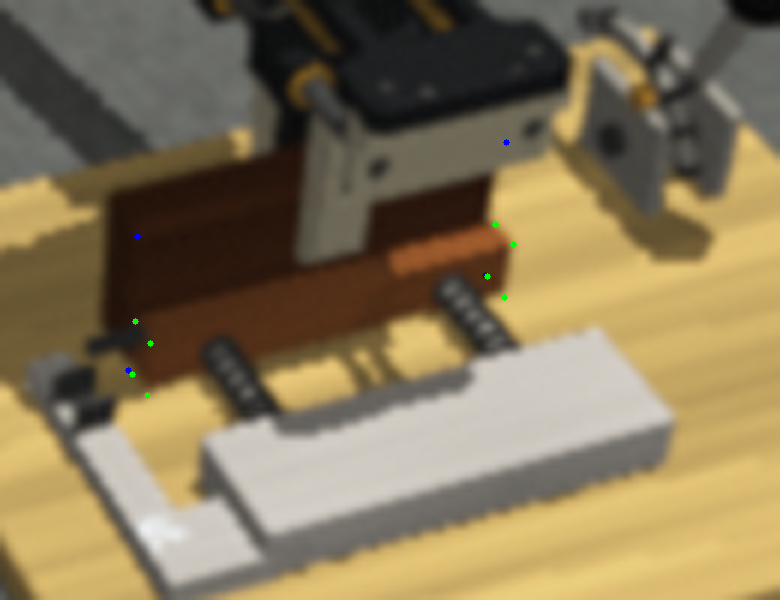

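jog_arm --pt "0.9 0.0012 0 0 0 0 0" --pt "0.9 0.0012 0.001 0 0 0 0" --pt "0.9 0.0012 0.002 0 0 0 0" --pt "0.9 0.0012 0.003 0 0 0 0" --pt "0.9 0.0012 0.0045 0 0 0 0"

```text
t: 18.52
tool_pos: [0.5197, 0.1268, 0.0647]
orientation: [-2.205, -2.238, 0.002]
force: [-2.3, -0.9, -0.4]
opening: 0.0239
```

Run:
```python
from go import *
go((.537,.127,.0645),.017)
```

```text
shift [-0.0001  0.0173  0.0002] turn [-0.001   0.0006 -0.0021] | pos [0.5197 0.1268 0.0647] F [-2.26 -0.9  -0.44] open 0.0239 t 18.525
```

jog_arm --pt "0.9 0 0.0015 0 0 0 0" --pt "0.9 0 0.003 0 0 0 0" --pt "0.9 0 0.0045 0 0 0 0" --pt "0.9 0 0.006 0 0 0 0" --pt "0.9 0 0.0075 0 0 0 0"

```text
t: 19.15
tool_pos: [0.527, 0.127, 0.0646]
orientation: [-2.204, -2.237, 0.003]
force: [-5.5, 0.3, 1.3]
opening: 0.0235
```

Run:
```python
from go import *
go((.537,.127,.0645),.017)
snap('wrist','w18.png');snap('scene','sc18.png')
w=cv2.imread('pics/w18.png');a=cv2.imread('pics/sc18.png')
cv2.imwrite('pics/c18.png',np.hstack([cv2.resize(w[120:310,270:400],(390,570),interpolation=2),cv2.resize(a[195:290,350:415],(390,570),interpolation=2)]))
```

```text
shift [-0.0001  0.01    0.0001] turn [-0.0019  0.0006 -0.002 ] | pos [0.527  0.127  0.0646] F [-5.54  0.25  1.32] open 0.0235 t 19.15
```

View pics/c18.png

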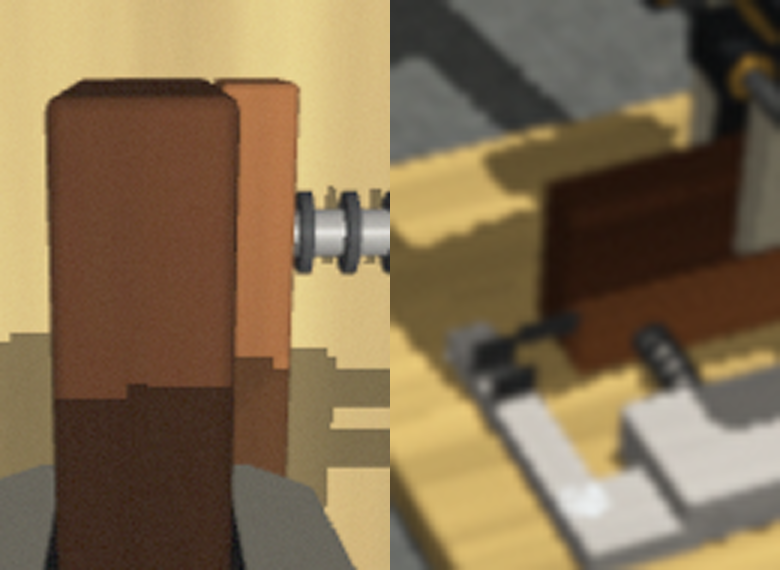

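jog_arm --pt "0.9 0 0.0015 0 -0.001 0 0" --pt "0.9 0 0.003 0 -0.001 0 0" --pt "0.9 0 0.0045 0 -0.001 0 0" --pt "0.9 0 0.006 0 -0.001 0 0" --pt "0.9 0 0.0075 0 -0.001 0 0"

```text
t: 19.88
tool_pos: [0.5337, 0.1271, 0.0644]
orientation: [-2.204, -2.237, 0.004]
force: [-8.4, -0.2, 4.3]
opening: 0.0235
```

jog_arm --pt "0.9 0 0.001 0 0 0 0" --pt "0.9 0 0.002 0 0 0 0" --pt "0.9 0 0.002 0 0 0 0"

```text
t: 20.25
tool_pos: [0.5348, 0.1271, 0.0645]
orientation: [-2.203, -2.236, 0.006]
force: [-9.2, -0.1, 5.5]
opening: 0.0237
```

```bash
cat > fin.py <<'E'
import sys
from go import *
t=sys.argv[1]
go((.5365,.127,.0645),.017)
snap('wrist','w%s.png'%t);snap('scene','sc%s.png'%t);snap('side','s%s.png'%t)
w=cv2.imread('pics/w%s.png'%t);a=cv2.imread('pics/sc%s.png'%t);b=cv2.imread('pics/s%s.png'%t)
cv2.imwrite('pics/c%s.png'%t,np.hstack([cv2.resize(w[120:310,270:360],(270,570),interpolation=2),cv2.resize(a[235:275,355:392],(527,570),interpolation=2)]))
cv2.imwrite('pics/d%s.png'%t,cv2.resize(b[260:360,220:340],None,fx=6,fy=6,interpolation=2))
E
python3 fin.py 19
```

```text
shift [-0.0001  0.0017 -0.0001] turn [-0.0048  0.0008 -0.0018] | pos [0.5348 0.1271 0.0645] F [-9.24 -0.14  5.47] open 0.0237 t 20.25
```

View pics/c19.png

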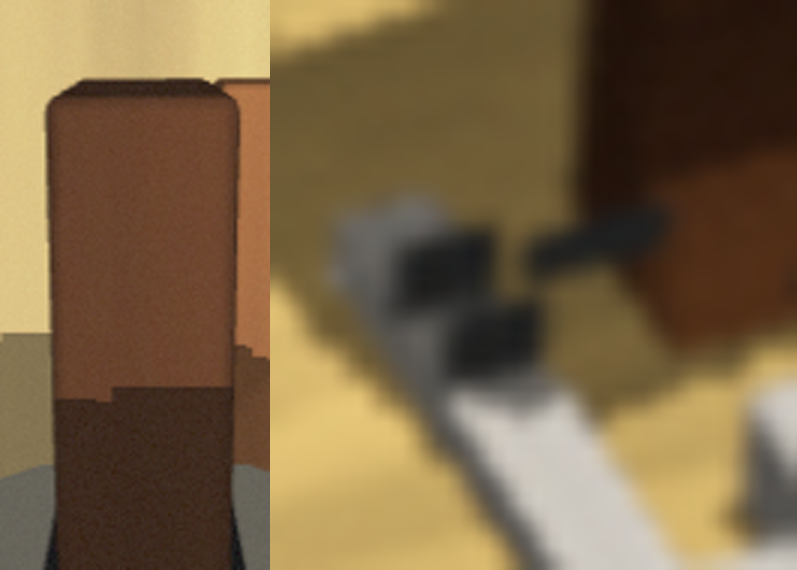

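View pics/d19.png

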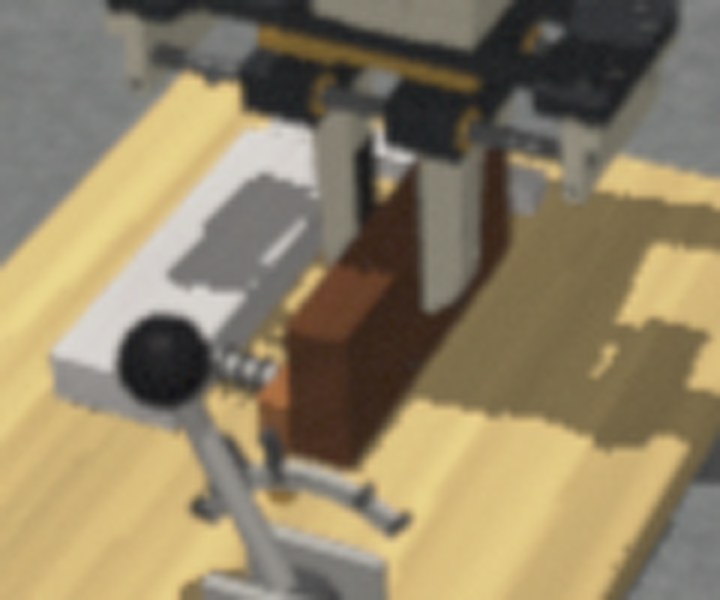

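jog_arm --pt "0.9 0 0.001 0 -0.002 0 0" --pt "0.9 0 0.002 0 -0.004 0 0" --pt "0.9 0 0.003 0 -0.004 0 0" --pt "0.9 0 0.003 0 -0.004 0 0" --pt "0.9 0 0.003 0 -0.004 0 0"

```text
t: 21.02
tool_pos: [0.5366, 0.1272, 0.0644]
orientation: [-2.203, -2.237, 0.005]
force: [-10.7, -0.2, 7.5]
opening: 0.024
```

```bash
python3 fin.py 20
python3 - <<'E'
from fit import *
q=np.load('jig.npy')
a=cv2.imread('pics/sc20.png');u,v,s=355,235,14.25
c=cv2.resize(a[v:v+40,u:u+50],None,fx=s,fy=s,interpolation=2)
for z,col in((.03,(255,0,0)),(.04,(0,255,0)),(.05,(0,0,255))):
  for x in(.018,.026,.034):
    p=((w2px('sc20',tf(q,[[x,-.075,z],[x,-.1,z]]))-[u,v]+.5)*s).astype(int)
    cv2.line(c,tuple(map(int,p[0])),tuple(map(int,p[1])),col,1)
cv2.imwrite('pics/e20.png',c)
E
```

```text
shift [-0.0002 -0.0001 -0.0001] turn [-0.0034  0.001  -0.0017] | pos [0.5366 0.1272 0.0644] F [-10.74  -0.16   7.54] open 0.024 t 21.025
```

View pics/c20.png

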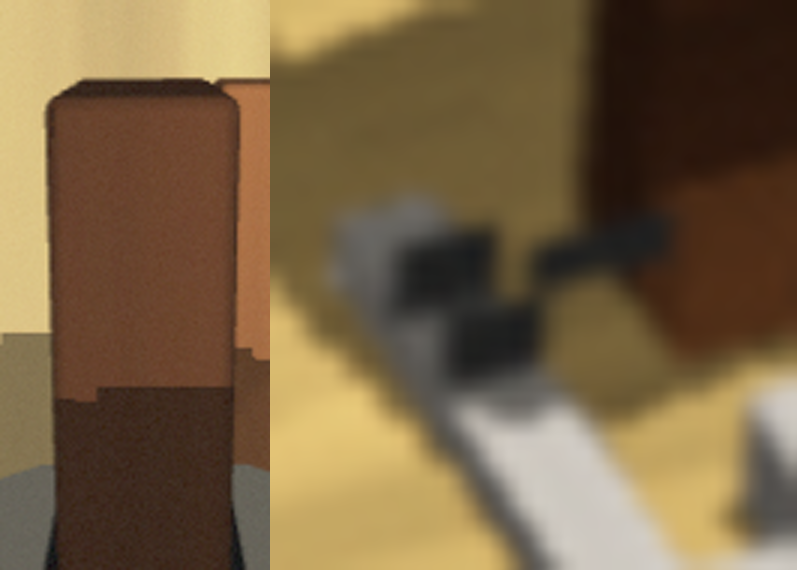

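View pics/e20.png

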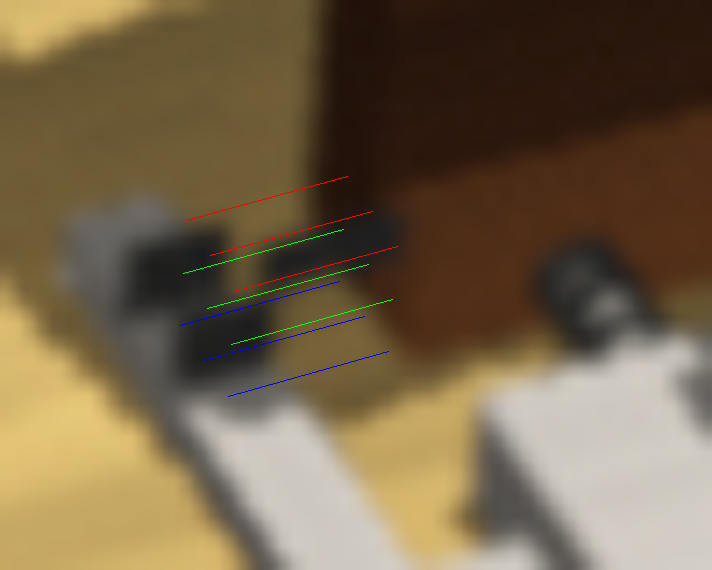

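Run:
```python
from fit import *
def edge(n,rows,lo,hi):
    w=cv2.imread(f'pics/{n}.png').astype(float);P=[]
    for v in rows:
        g=np.diff(cv2.GaussianBlur(w[v-1:v+2,:,1].mean(0)[None],(5,1),0)[0]).clip(0)[lo:hi]
        k=g.argmax();s=slice(max(k-2,0),k+3);P.append((lo+(g[s]*np.arange(len(g))[s]).sum()/g[s].sum()+.5,v))
    P=np.array(P);W=px2w(n,P,.044);k=np.polyfit(W[:,1],W[:,0],1)
    print(n,'px',P[0],P[-1],'yaw',-k[0].round(4),'x@.19',np.polyval(k,.19).round(5),'x@.127',np.polyval(k,.127).round(5),'rms',(W[:,0]-np.polyval(k,W[:,1])).std().round(5))
edge('w16',range(150,180),436,450)
edge('w17',range(150,180),362,382)
edge('w18',range(150,180),358,380)
edge('w19',range(150,180),355,380)
edge('w20',range(150,180),355,380)
# pointer/ fence pixel shift in scene between sc17 and sc20
for n in('sc11','sc17','sc19','sc20'):
    a=cv2.imread(f'pics/{n}.png');cv2.imwrite(f'pics/p_{n}.png',a[225:275,350:400])
c=[cv2.resize(cv2.imread(f'pics/p_{n}.png'),(400,400),interpolation=2) for n in('sc17','sc20')]
cv2.imwrite('pics/cmp.png',np.hstack(c))
w=cv2.imread('pics/w20.png');cv2.imwrite('pics/cw20.png',cv2.resize(w[120:310,260:460],None,fx=3,fy=3,interpolation=2))
```

```text
w16 px [443.80693747 150.        ] [441.93504874 179.        ] yaw 0.0233 x@.19 0.53946 x@.127 0.54093 rms 7e-05
w17 px [373.88550247 150.        ] [372.85163275 179.        ] yaw 0.0155 x@.19 0.53988 x@.127 0.54085 rms 5e-05
w18 px [369.5918753 150.       ] [368.75525526 179.        ] yaw 0.0147 x@.19 0.54948 x@.127 0.55041 rms 5e-05
w19 px [369.81192661 150.        ] [368.83906853 179.        ] yaw 0.0097 x@.19 0.55726 x@.127 0.55787 rms 5e-05
w20 px [369.80793061 150.        ] [368.83204976 179.        ] yaw 0.0109 x@.19 0.55909 x@.127 0.55977 rms 5e-05
```

View pics/cmp.png

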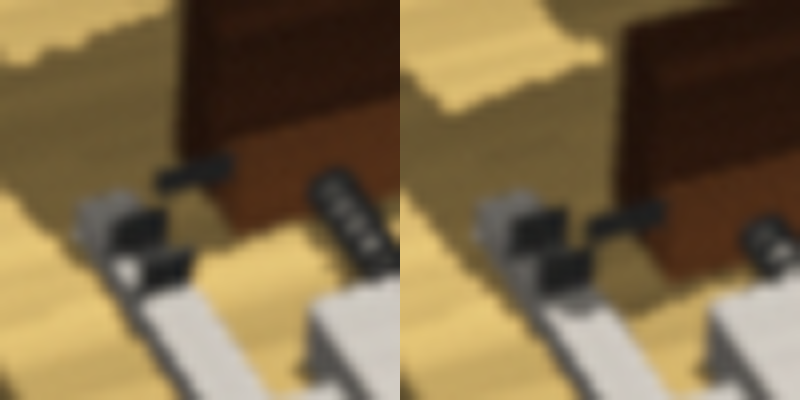

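View pics/cw20.png

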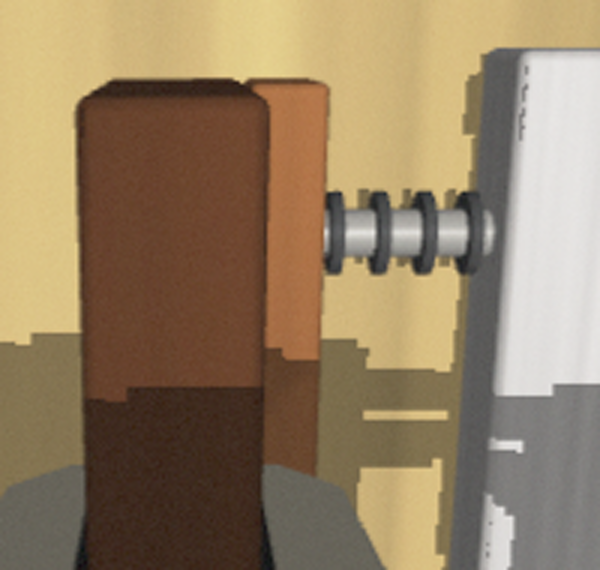

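jog_arm --pt "0.9 0 0.0005 -0.0001 -0.001 0 0" --pt "0.9 0 0.001 -0.0002 -0.002 0 0" --pt "0.9 0 0.001 -0.0002 -0.002 0 0" --pt "0.9 0 0.001 -0.0002 -0.002 0 0" --pt "0.9 0 0.001 -0.0002 -0.002 0 0"

```text
t: 21.8
tool_pos: [0.5363, 0.1272, 0.0644]
orientation: [-2.203, -2.237, 0.006]
force: [-10.0, -0.4, 6.4]
opening: 0.0236
```

```bash
python3 fin.py 21;  python3 - <<'E'
from fit import *
def edge(n,rows,lo,hi):
    w=cv2.imread(f'pics/{n}.png').astype(float);P=[]
    for v in rows:
        g=np.diff(cv2.GaussianBlur(w[v-1:v+2,:,1].mean(0)[None],(5,1),0)[0]).clip(0)[lo:hi]
        k=g.argmax();s=slice(max(k-2,0),k+3);P.append((lo+(g[s]*np.arange(len(g))[s]).sum()/g[s].sum()+.5,v))
    P=np.array(P);W=px2w(n,P,.044);k=np.polyfit(W[:,1],W[:,0],1)
    print('fence moved',np.polyval(k,.19)-.53967,np.polyval(k,.127)-.54089)
edge('w21',range(150,180),355,380)
s=robot.read_state();print(np.round(s['force'],1),s['tool_pos'],s['t'])
E
```

```text
shift [-0.0002  0.0002 -0.0001] turn [-0.0042  0.0012 -0.0016] | pos [0.5363 0.1272 0.0644] F [-9.97 -0.37  6.44] open 0.0236 t 21.8
fence moved 0.01909811921177973 0.018534037634287404
[-9.3  0.3  5.9] [0.53628614 0.12716177 0.06442271] 21.95
```

View pics/c21.png

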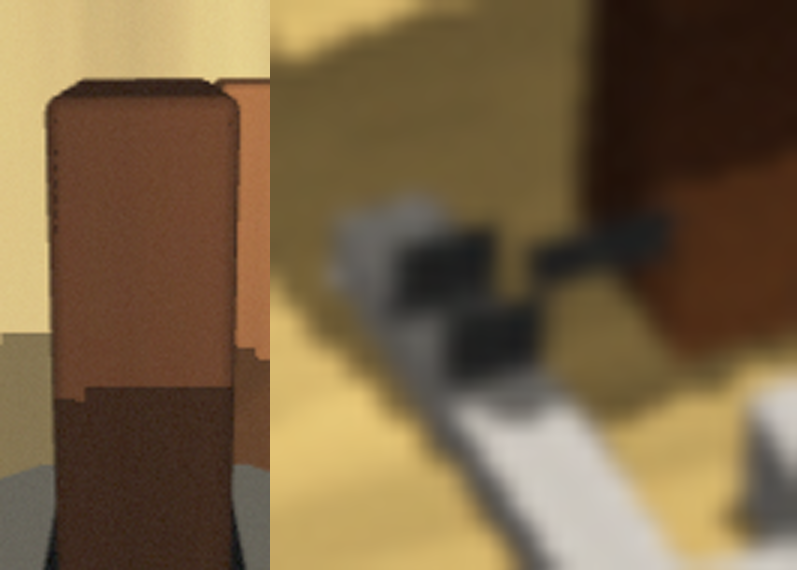

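View pics/d21.png

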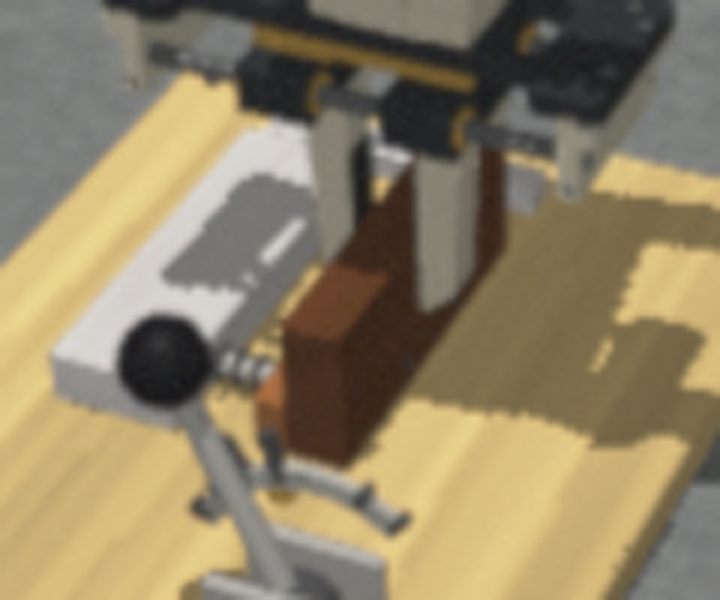

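jog_arm --pt "0.9 0 0.001 0 -0.002 0 0" --pt "0.9 0 0.002 -0.0001 -0.004 0 0" --pt "0.9 0 0.0028 -0.0001 -0.005 0 0" --pt "0.9 0 0.0028 -0.0001 -0.005 0 0" --pt "0.9 0 0.0028 -0.0001 -0.005 0 0"

```text
t: 22.58
tool_pos: [0.5377, 0.1272, 0.0644]
orientation: [-2.204, -2.238, 0.004]
force: [-10.4, -0.5, 7.4]
opening: 0.0236
```

```bash
python3 fin.py 22;  python3 - <<'E'
from fit import *
def edge(n,rows,lo,hi):
    w=cv2.imread(f'pics/{n}.png').astype(float);P=[]
    for v in rows:
        g=np.diff(cv2.GaussianBlur(w[v-1:v+2,:,1].mean(0)[None],(5,1),0)[0]).clip(0)[lo:hi]
        k=g.argmax();s=slice(max(k-2,0),k+3);P.append((lo+(g[s]*np.arange(len(g))[s]).sum()/g[s].sum()+.5,v))
    P=np.array(P);W=px2w(n,P,.044);k=np.polyfit(W[:,1],W[:,0],1)
    print('fence moved',np.polyval(k,.19)-.53967,np.polyval(k,.127)-.54089)
edge('w22',range(150,180),355,380)
s=robot.read_state();print(np.round(s['force'],1),s['tool_pos'],s['t'])
a=cv2.imread('pics/sc22.png');cv2.imwrite('pics/e22.png',cv2.resize(a[190:290,350:480],None,fx=6,fy=6,interpolation=2))
E
```

```text
shift [-0.0002 -0.0012 -0.0001] turn [-0.0023  0.0014 -0.0015] | pos [0.5377 0.1272 0.0644] F [-10.39  -0.47   7.38] open 0.0236 t 22.575
fence moved 0.020558352228368104 0.01996767002315536
[-11.4  -0.9   7.5] [0.53770038 0.12717373 0.06441551] 22.725
```

View pics/e22.png

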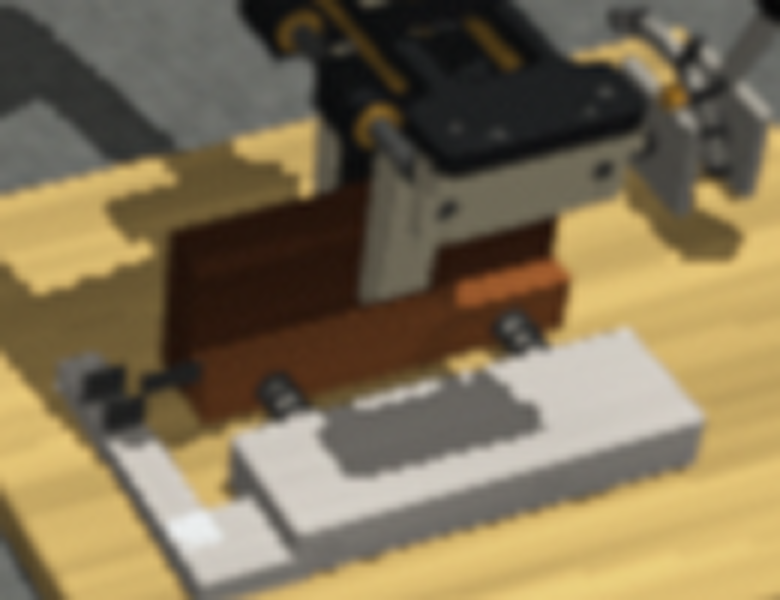

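The fence is pressed back 20.0–20.6 mm at about 10–11 N. The pointer tip (145,383) lies between the ridges (101,384) and (123,411), and the rail is upright and flat against the fence. Handing in.

Run:
```python
from plant import robot
print(robot.close_job())
```

```text
the job is handed in; nothing more can be done
None
```

I threw the lever into the middle notch and stood the largest rail on the bed against the fence. I then pressed in small steps of 2 mm or less and handed in at about 22.7 s, still gripping and pressing.

- **Lever:** my first try, gripping the knob, slipped off partway. I finished by pushing the knob with closed fingers and backing off to check. The three cameras gave 0.97–0.995 rad (target 1.0), and the overlay put it between the two taller teeth.
- **Press:** the fence edge had moved back 20.0–20.6 mm in the wrist image. The force square to the fence was 10.4–11.4 N, part of it possibly rail friction, and about 7 N pressed down on the bed. In the low-resolution scene picture the pointer stood between the ridges.
- **Ends:** I corrected a sideways offset of about 1.5 mm before contact. The wrist view then put the ends within about 0.5 mm. The scene view suggested a smaller offset, so they are level to about 1 mm.
- **Teaware:** all moves were planned clear of it; I took no separate picture of it at the end.

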